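# Mount the viewing head on the model-photo rail

## Robot

A 6-joint arm with a two-finger parallel gripper is mounted at the origin on the work surface. World frame = base frame: x ahead of the robot, y to its left, z up, the work surface at z = 0. Lengths are in m, angles in degrees, forces in N, time in s.
With the tool pointing down it reaches from about 0.3 to 0.75 m from the base axis. Payload 8.5 kg.
Tool frame: the origin (TCP) lies midway between the tips of the shut fingers; the grasp point (between the pads) lies behind it (grasp_offset is the z of the grasp point in the tool frame, in m); z points along the fingers, y is the direction in which the jaws open and shut (so a half turn about z gives the same grasp; the last joint's range is limited). The gripper opens to 85 mm and grips with 20 to 120 N. Pads are 22 mm wide; open, the fingers measure 114 mm over their backs; the gripper's body (76 mm by 85 mm) begins 54 mm behind the grasp point. The pads swing forward as they close: fully open they stand 13 mm farther back than shut.
Start: joints at [64.555, 21.807, 74.336, -0, 83.858, -12.336], TCP at [0.125, 0.536, 0.231] pointing down, gripper open.
Joint ranges: [-178.18, 178.18], [-50.72, 133.34], [12.68, 142.11], [-81.47, 261.47], [9.98, 163.14], [-165.26, 165.26]. Speed limits (degrees/s): [136.94, 136.94, 180, 180, 180, 180].

## Interface

Orientations are given as a 3x3 rotation matrix whose columns are the frame's x, y, z axes.
In Python, from rig import * gives the robot as it stands.
- The arm moves only by the shell command python3 -m pendant 'ROWS' [FORCE]. ROWS is JSON, one flat list of numbers, 7 for each row, row after row: the finger opening in mm, from 0 to 85.4, then the shift along the tool's x, y, z in units of 50 mm (1.0 is 50 mm), then the turn, a rotation vector about the tool's x, y, z in units of 8 degrees (1.0 is 8 degrees). In form: [hand, dx, dy, dz, wx, wy, wz, hand, dx, dy, dz, wx, wy, wz, ...]. A call has 1 to 12 rows; each row shifts and turns the commanded pose from where the row before left it, along the tool's axes as they then stand; what a row does not reach is not made up. A row lasts 1/10 s, in which the tool goes at most 50 mm and 8.59 degrees, less where a joint would pass 70% of its speed; a pose out of reach is approached as far as the arm can. A call is refused whole if a number of a shift passes 1 or a number of a turn 1, either way. A call with a gripper value outside its range is refused whole. The fingers move at their own pace and stop on an object; FORCE is the grip in N (left out, the last holds). Time passes only in rows, so rows that do not move let the fingers close. It gives the time, the measured TCP pose, the force and the opening at its end, in the units of the state.
- observe(): the state, without advancing time (a new reading comes with each control period).
- get_image(name): name is "scene" or "top"; returns a dict with "frame" (400x640x3 uint8, red, green, blue), "depth" (400x640 float32, m along the optical axis (not along the pixel's ray), 0 where there is no reading), "K" (3x3 intrinsics, pixels), "rvec" (rotation vector, rad) and "tvec" (3), from world to camera coordinates, as OpenCV has them. Camera axes: x right, y down, z forward; pixel columns grow to the right and rows downward; lengths in m; the calibration is good to about 2 mm. A picture is of the moment at which its call begins.
- close_job(): hands the job in, once; it reports no verdict.
The state is a dict: "time_s": time; "q": joint angles; "qvel": joint speeds; "joint_efforts": joint torques, N m; "position": TCP position; "tool_rot": TCP orientation; "ft_force": force on the tool from outside, world axes, zero at the start; "wrist_torque": the same for the moment, N m; "grip_width": finger opening in m.
Only numpy, scipy, OpenCV 4.12 (cv2) and the standard library are available. Lean on these libraries where they do the work, as an engineer would, in place of code of your own. Each camera call takes 0.05 s, during which the arm holds its last target.

## Task

Pull the viewing head (the square block with the lens) out of its tight foam cutout, working it free with small wiggles so that the case is not lifted out of its frame with it. Slide it onto the dovetail rail from the rail's open end, lens towards the paper model, fully home against the end stop, then swing its side clamp lever tight and let go. Leave the round-topped weight in the case and the glue bottle standing.

Things in the scene. Friction and masses are not known exactly. Their poses are not given: they have to be found in the camera images.
- head_block (a point): Centre of the viewing head's black square block, the part to grasp: 26 mm (x) x 30 mm (y), 54 mm tall, its underside on top of an aluminium carrier, this point 63 mm above the carrier's underside and 6 mm to +y of its centre. x runs along the groove under the carrier, y out of the lens, z up. In the case the block stands 56 mm clear of the foam.
- head_foot (a point): Centre of the underside of the head's aluminium carrier, 60 mm (x) x 56 mm (y) x 36 mm tall; axes as head_block. A dovetail groove, open at both ends, runs along x: 22 mm wide at the underside, 38 mm at its roof, 18 mm deep, 2 mm wider than the rail on each side. At the start it is 8 mm above the table, down in either cutout of the case.
- head_lens (a point): Front of the lens, a short dark tube 20 mm across on the block's +y face: 27 mm to +y of the carrier's centre and 74 mm above its underside.
- head: The whole viewing head, 90 mm tall, about 0.45 kg; origin and axes are those of head_foot.
- clamp (a joint): Side clamp lever of the head, rad: loose at the start (0 to 0.3, sticking out to the head's -y), tight at its stop, 1.3 (lying along +x). It points (1.3 - value) rad clockwise of the head's +x and tightens anticlockwise from above. Upright pivot 20 mm to -x and 19 mm to -y of the carrier's centre. Light friction, 1 N at the knob; stays where left.
- clamp_knob (a point): Middle of the black upright grip at the lever's end: a cylinder 16 mm across and 26 mm tall, its underside 2 mm above the carrier's top (this point 51 mm above the carrier's underside), 50 mm from the lever's pivot. It can be pushed from the side or pinched from above.
- weight_column (a point): The head's neighbour in the case, to be left there: the same aluminium foot, 60 x 56 x 36 mm, with a round black column and a round cap 34 mm across in place of the square block. The point is on the column's axis, 63 mm above the foot's underside. Either may be in either cutout.
- frame: Flat grey frame, 170 mm (x) x 232 mm (y), fixed to the table, in which the black foam-filled case stands. Origin at table height under its centre. The cutouts are centred 55 mm to +y and to -y of it, 84 mm (x) x 66 mm (y), 34 mm deep; head and weight stand in their centres, with the frame's axes.
- case_top (a point): Centre of the case's foam top, 42 mm above the table; case 158 x 218 mm. In each cutout two sprung pads grip the foot's +y and -y faces until it is 26 mm up. They hold about 15 N against a straight pull, more than the case weighs; while the foot is stroked along x (12 mm free at each end) they hold far less: climb about 2 mm per 10 mm stroke.
- case_lift (a joint): How far the case has been lifted out of its frame, m; 0 at rest. It can only move straight up, and falls back by its own weight. The frame's rim is 12 mm high.
- rail: Dovetail rail, fixed. Origin at table height under the dovetail's open end; x runs along the rail to the stop, y points to the paper model's side, z up. On a base plate 80 mm wide, 8 mm thick, the dovetail runs from x = 0 to 150 mm: 16 mm tall, 32 mm wide at its top, 18 mm at its foot; its first 22 mm narrow to a nose 22 mm wide and 13 mm tall.
- rail_home (a point): Point on the base plate's top at x = 120 mm of the rail, where the carrier's underside centre is when fully home. The end stop's face is 30 mm further, at x = 150 mm, its top 36 mm above the table.
- rail_start (a point): Point on the base plate's top 50 mm before the dovetail's open end (x = -50 mm of the rail), on its centre line. The bare plate runs from x = -115 mm to 0, so the carrier can be set down here, 8 mm above the table, and pushed on along x.
- glue: White glue bottle, 48 mm across and 105 mm tall, standing loose beyond the stop end of the rail; origin at its underside. Leave it standing.
There are look-alikes about, which are no part of the job. Leave any green look-alike of the part that bears weight_column alone.

How it is judged (in metres and radians):
On the way, in this order (a step that is already met when the one before it is completed fails the run):
1. the viewing head is clear of its cutout (z of head_foot in the frame of frame above 0.044 m), for 0.1 s.
2. the head is on the dovetail, home against the stop, lens to the model, with its clamp still loose (x of head_foot in the frame of rail between 0.112 and 0.128 m and y of head_foot in the frame of rail between -0.005 and 0.005 m and z of head_foot in the frame of rail between 0.003 and 0.013 m and angle between the x axis of head_foot and the x axis of rail, either way round below 0.1 rad and y of head_lens in the frame of rail above 0.01 m and value of joint clamp below 0.8 rad), for 0.2 s.
At the end, for the whole second after the job is handed in: Viewing head on the dovetail within 8 mm of the stop, within 5 mm of the plate and centre line and 0.1 rad of the rail, lens to the model, clamp past 1.1 rad, at rest; case down (3 mm), weight in its cutout (raised under 10 mm), glue bottle upright (x of head_foot in the frame of rail between 0.112 and 0.128 m and y of head_foot in the frame of rail between -0.005 and 0.005 m and z of head_foot in the frame of rail between 0.003 and 0.013 m and angle between the x axis of head_foot and the x axis of rail, either way round below 0.1 rad and y of head_lens in the frame of rail above 0.01 m and value of joint clamp above 1.1 rad and linear speed of head below 0.02 m/s and value of joint case_lift below 0.003 m and z of weight_column in the frame of frame below 0.081 m and angle between glue's own z axis and vertical below 0.2 rad); the robot touches nothing.
It fails at once if the case is lifted out of its frame (more than 12 mm) (value of joint case_lift above 0.012 m).
It fails at once if the weight is pulled from its cutout (more than 25 mm) (z of weight_column in the frame of frame above 0.096 m).
It fails at once if the glue bottle is knocked over (angle between glue's own z axis and vertical above 0.5 rad).
It also fails if it takes over 72 s, if anything falls off the work surface, if the arm or the gripper's body presses on something with over 40 N, if the wrist force passes 120 N, or if a joint passes its speed limit or range.

## Working session

There is one attempt and no reset: what is moved stays moved. The work goes in short steps, Python scripts to look and compute and a shell command to move; the robot and the scene stay as the last step left them, time stands still between calls to the robot, and variables do not carry over. Pictures are saved under pics/ and viewed, and the job is handed in when it is done.

```bash
ls; mkdir -p pics; cat > h.py <<'E'
from rig import *
import numpy as np, cv2
def snap(n,f,crop=None,s=1):
    d=get_image(n); np.savez(f'{f}.npz',**d)
    im=d['frame'][:,:,::-1]
    if crop: im=im[crop[1]:crop[3],crop[0]:crop[2]]
    im=cv2.resize(im,None,fx=s,fy=s,interpolation=cv2.INTER_CUBIC)
    cv2.imwrite(f'pics/{f}.png',im); return d
def crop(f,o,c,s):
    d=np.load(f'{f}.npz'); im=d['frame'][c[1]:c[3],c[0]:c[2],::-1]
    cv2.imwrite(f'pics/{o}.png',cv2.resize(im,None,fx=s,fy=s,interpolation=cv2.INTER_CUBIC))
def ray(d,u,v):
    R=cv2.Rodrigues(d['rvec'])[0]; t=np.array(d['tvec']).ravel()
    c=-R.T@t; r=R.T@np.linalg.inv(d['K'])@np.array([u,v,1.]); return c,r
def atz(d,u,v,z):
    c,r=ray(d,u,v); return c+r*(z-c[2])/r[2]
def dep(d,u,v):
    c,r=ray(d,u,v); return c+r*d['depth'][int(v),int(u)]
def proj(d,p):
    return cv2.projectPoints(np.array(p,float).reshape(-1,1,3),d['rvec'],np.array(d['tvec'],float),d['K'],None)[0].reshape(-1,2)
E
python3 - <<'E'
from h import *
np.set_printoptions(precision=4,suppress=True)
s=observe(); print(s)
for n in('scene','top'):
    d=snap(n,n+'0'); c,r=ray(d,320,200); print(n,c,r)
E
```

```text
pics
{'time_s': 0.0, 'q': array([ 64.5565,  21.8413,  74.3862,   0.0018,  83.8576, -12.336 ]), 'qvel': array([-0.01  , -0.0129, -0.1346,  0.1275, -0.0321,  0.016 ]), 'joint_efforts': array([  0.001 , -44.8458, -23.1275,  -0.0001,   0.0047,  -0.    ]), 'position': array([0.1246, 0.5354, 0.2307]), 'tool_rot': array([[-0.9739,  0.2268, -0.0007],
       [ 0.2268,  0.9739, -0.0013],
       [ 0.0003, -0.0014, -1.    ]]), 'ft_force': array([ 0.5841, -0.9459,  0.2979]), 'wrist_torque': array([-0.0155,  0.0618, -0.0571]), 'grip_width': 0.0852754645605507}
scene [ 1.1279 -0.5051  0.7198] [-0.5849  0.4606 -0.6677]
top [ 0.3135 -0.0784  1.4301] [ 0.2061 -0.0061 -0.9786]
```

View pics/scene0.png

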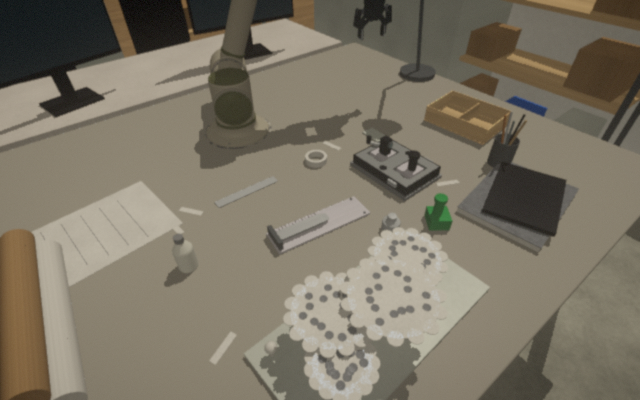

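View pics/top0.png

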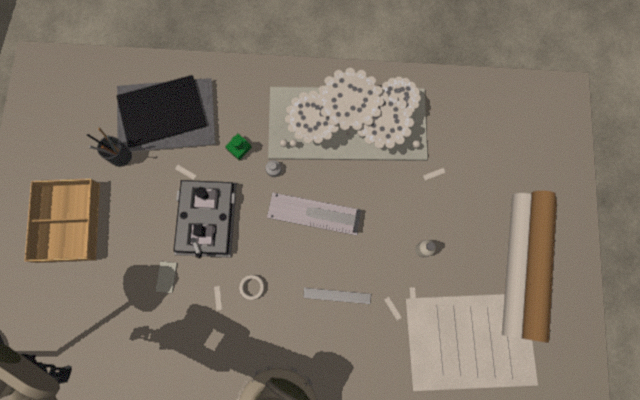

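```bash
python3 - <<'E'
from h import *
crop('top0','c1',(165,170,245,265),6)
crop('scene0','c2',(340,120,460,240),5)
crop('top0','c3',(255,150,375,250),6)
crop('scene0','c4',(255,185,415,260),5)
E
```

```text
(no output)
```

View pics/c1.png

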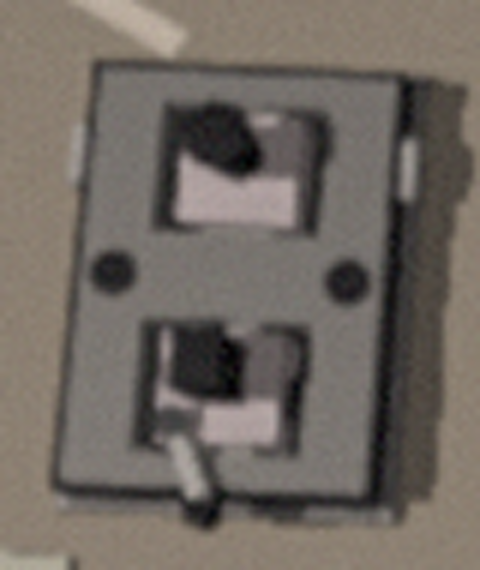

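View pics/c2.png

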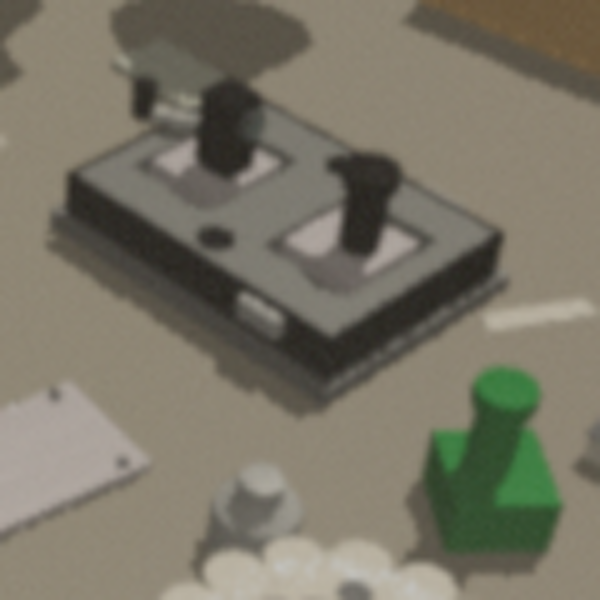

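View pics/c3.png

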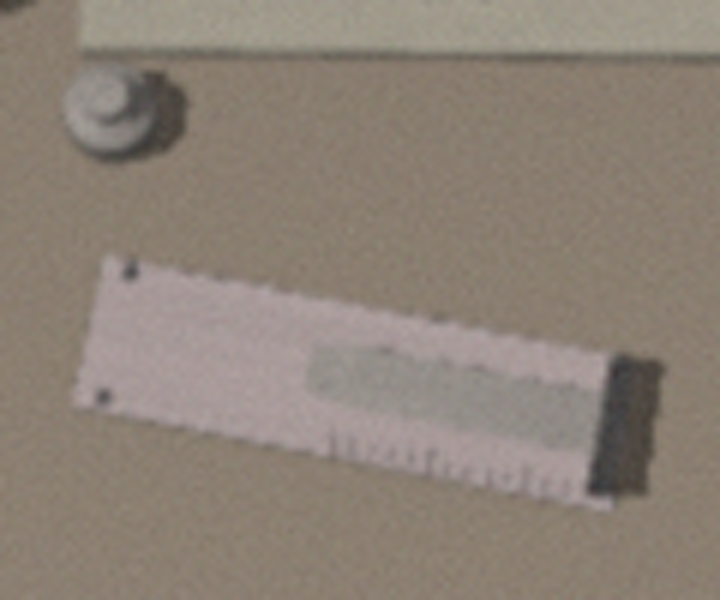

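View pics/c4.png

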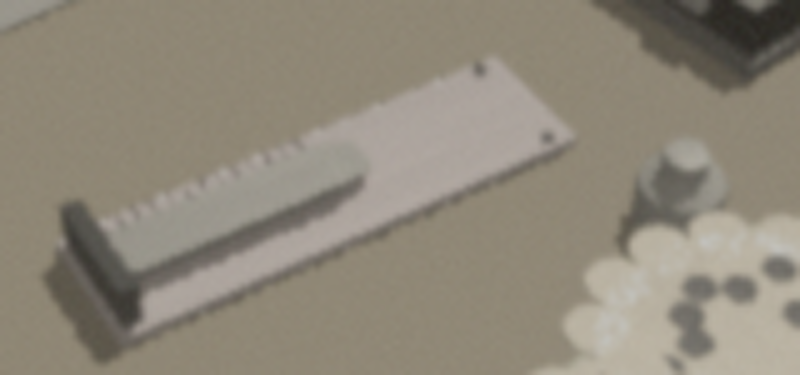

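```bash
cat > fit.py <<'E'
from h import *
from scipy.optimize import least_squares
np.set_printoptions(precision=4,suppress=True)
T=np.load('top0.npz');S=np.load('scene0.npz')
def c1(x,y): return (x/6+165-.4,y/6+170-.4)
def c2(x,y): return (x/5+340-.4,y/5+120-.4)
def c3(x,y): return (x/6+255-.4,y/6+150-.4)
def c4(x,y): return (x/5+255-.4,y/5+185-.4)
def show(n,d,pts):
    for p in pts: print(n,atz(d,*p[0],p[1])[:2])
casep=[('T',c1(97,63)),('T',c1(403,76)),('T',c1(372,497)),('T',c1(55,488))]
show('caseT',T,[(p[1],.042) for p in casep])
# scene case top corners: left, bottom, right
show('caseS',S,[(c2(68,177),.042),(c2(330,335),.042),(c2(500,235),.042)])
show('railT',T,[(c3(105,257),.008),(c3(73,408),.008),(c3(612,510),.008)])
show('railS',S,[(c4(495,57),.008),(c4(575,138),.008),(c4(130,345),.008)])
for d,ps in((T,[(215,199),(183,215),(300,206),(330,218),(201,230),(430,245)]),(S,[(395,163),(345,213),(320,225)])):
    for p in ps: print(p,dep(d,*p))
E
python3 fit.py
```

```text
caseT [0.6423 0.3385]
caseT [0.6448 0.1834]
caseT [0.4319 0.1786]
caseT [0.4272 0.3343]
caseS [0.4351 0.1759]
caseS [0.6438 0.1852]
caseS [0.6454 0.335 ]
railT [0.628  0.0621]
railT [0.5482 0.0724]
railT [ 0.5121 -0.2046]
railS [0.5526 0.072 ]
railS [0.6306 0.0601]
railS [ 0.5974 -0.2141]
(215, 199) [0.592  0.2311 0.0322]
(183, 215) [0.5359 0.3199 0.0404]
(300, 206) [ 0.5894 -0.0271  0.013 ]
(330, 218) [ 0.556  -0.1206  0.0225]
(201, 230) [0.4871 0.2483 0.0935]
(430, 245) [ 0.4814 -0.4047  0.1034]
(395, 163) [0.5457 0.248  0.0397]
(345, 213) [0.5906 0.005  0.0088]
(320, 225) [ 0.5822 -0.0766  0.0079]
```

```bash
cat > icp.py <<'E'
from h import *
from scipy.optimize import least_squares
from scipy.ndimage import map_coordinates
np.set_printoptions(precision=4,suppress=True)
def fit(lines,p0,views,it=15,r=4,loss='soft_l1'):
    # lines: {view:[(A,B)]} local 3D segs; pose p=(x,y,yaw)
    p=np.array(p0,float)
    def tf(p,P):
        c,s=np.cos(p[2]),np.sin(p[2]); P=np.asarray(P)
        return np.c_[p[0]+c*P[:,0]-s*P[:,1],p[1]+s*P[:,0]+c*P[:,1],P[:,2]]
    rr=r
    for k in range(it):
        obs=[]
        for n,d in views.items():
            g=cv2.cvtColor(d['frame'],cv2.COLOR_RGB2GRAY).astype(float); g=cv2.GaussianBlur(g,(0,0),0.7)
            for A,B in lines[n]:
                P=np.linspace(A,B,40)[2:-2]; q=proj(d,tf(p,P))
                t=q[-1]-q[0]; t/=np.linalg.norm(t); nn=np.array([-t[1],t[0]])
                o=np.arange(-rr,rr+.01,.25)
                smp=q[:,None]+o[None,:,None]*nn
                G=np.abs(np.gradient(map_coordinates(g,[smp[...,1],smp[...,0]],order=1),axis=1))
                G=G*np.exp(-(o/ (rr))**2)
                j=G.argmax(1); ok=G.max(1)>0.8
                for i in np.where(ok)[0]: obs.append((n,P[i],q[i]+o[j[i]]*nn,nn))
        def res(x):
            out=[]
            for n,d in views.items():
                ob=[b for b in obs if b[0]==n]
                if not ob: continue
                q=proj(d,tf(x,np.array([b[1] for b in ob])))
                out.append(((q-np.array([b[2] for b in ob]))*np.array([b[3] for b in ob])).sum(1))
            return np.concatenate(out)
        p=least_squares(res,p,loss=loss,f_scale=.4,x_scale=[.01,.01,.02]).x
        rr=max(1.5,rr*.85)
    e=res(p); return p,np.sqrt(np.mean(e**2)),len(e)
def rect(x0,x1,y0,y1,z):
    c=[(x0,y0,z),(x1,y0,z),(x1,y1,z),(x0,y1,z)]
    return [(c[i],c[(i+1)%4]) for i in range(4)]
def overlay(d,lines,p,f,cr,s):
    x0,y0,x1,y1=cr
    im=cv2.resize(d['frame'][y0:y1,x0:x1,::-1],None,fx=s,fy=s,interpolation=cv2.INTER_CUBIC)
    c,sn=np.cos(p[2]),np.sin(p[2])
    for A,B in lines:
        P=np.array([A,B],float); W=np.c_[p[0]+c*P[:,0]-sn*P[:,1],p[1]+sn*P[:,0]+c*P[:,1],P[:,2]]
        q=(proj(d,W)-[x0,y0]+.5)*s
        cv2.line(im,tuple(int(v) for v in q[0]),tuple(int(v) for v in q[1]),(0,0,255),1,cv2.LINE_AA)
    cv2.imwrite(f'pics/{f}.png',im)
E
cat > f1.py <<'E'
from icp import *
T=np.load('top0.npz');S=np.load('scene0.npz')
cs=rect(-.079,.079,-.109,.109,.042)
for v in ({'T':T},{'S':S},{'T':T,'S':S}):
    print('case',list(v),fit({'T':cs,'S':cs},(.538,.258,-np.pi/2),v))
pl=[((-.115,-.04,.008),(.15,-.04,.008)),((-.115,.04,.008),(.145,.04,.008)),((-.115,-.04,.008),(-.115,.04,.008))]
dv=[((.03,-.016,.024),(.148,-.016,.024)),((.03,.016,.024),(.148,.016,.024)),((.150,-.038,.036),(.150,.038,.036))]
R={}
for v in ({'T':T},{'S':S},{'T':T,'S':S}):
    R=fit({'T':pl+dv[2:],'S':pl},(.573,-.047,-np.pi/2-.13),v); print('rail',list(v),R)
p=R[0]
c=fit({'T':cs,'S':cs},(.538,.258,-np.pi/2),{'T':T,'S':S})[0]
cut=[l for y in(-.055,.055) for l in rect(-.042,.042,y-.033,y+.033,.042)]
overlay(T,cs+cut+rect(-.085,.085,-.116,.116,0.012),c,'o1',(160,165,250,265),6)
overlay(S,cs+cut+rect(-.085,.085,-.116,.116,0.012),c,'o2',(340,120,460,220),6)
overlay(T,pl+dv,p,'o3',(255,150,375,250),6)
overlay(S,pl+dv,p,'o4',(255,185,385,260),6)
E
python3 f1.py
python3 - <<'E'
import cv2,numpy as np
for a,b,o in(('o1','o2','oa'),('o3','o4','ob')):
    A,B=[cv2.imread(f'pics/{k}.png') for k in(a,b)]
    h=max(A.shape[0],B.shape[0])
    f=lambda I:cv2.copyMakeBorder(I,0,h-I.shape[0],0,0,cv2.BORDER_CONSTANT)
    C=np.hstack([f(A),f(B)]); k=min(800/C.shape[1],600/C.shape[0]); 
    cv2.imwrite(f'pics/{o}.png',cv2.resize(C,None,fx=k,fy=k,interpolation=cv2.INTER_AREA))
E
```

```text
case ['T'] (array([ 0.5389,  0.2614, -1.5582]), np.float64(0.30948821138304383), 144)
case ['S'] (array([ 0.5348,  0.2618, -1.5467]), np.float64(0.25517933114789976), 144)
case ['T', 'S'] (array([ 0.5374,  0.2617, -1.556 ]), np.float64(0.3364529276174502), 287)
rail ['T'] (array([ 0.5736, -0.0456, -1.7076]), np.float64(0.19553756627080712), 144)
rail ['S'] (array([ 0.5753, -0.0464, -1.7087]), np.float64(0.1339243090600918), 108)
rail ['T', 'S'] (array([ 0.5744, -0.046 , -1.7084]), np.float64(0.2164932617475395), 252)
```

View pics/oa.png

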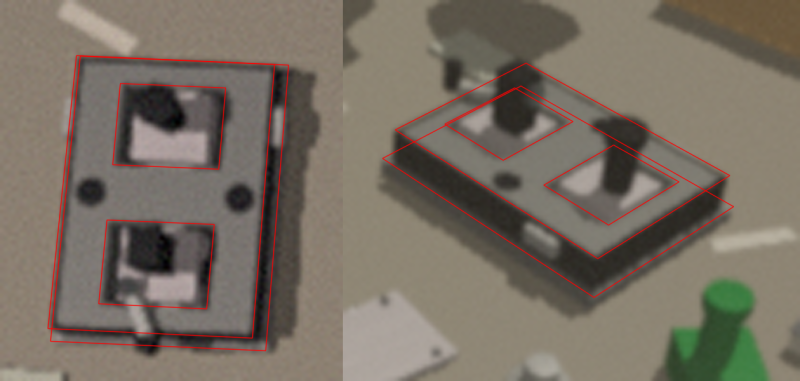

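View pics/ob.png

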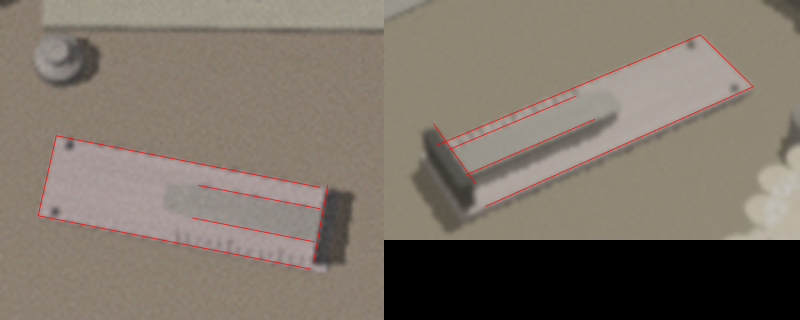

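```bash
cat > f2.py <<'E'
from icp import *
T=np.load('top0.npz');S=np.load('scene0.npz')
cs=rect(-.079,.079,-.109,.109,.042)  # order: y=-109 edge, x=+79, y=+109, x=-79
fr=rect(-.085,.085,-.116,.116,.012)
fl=rect(-.085,.085,-.116,.116,.012)
LS=[cs[1],cs[2]]; 
print(fit({'S':LS},(.5385,.261,-1.557),{'S':S},r=3))
# head parts, local frame coords, head at (0,-.055), foot at z .008
def box(x0,x1,y0,y1,z0,z1): 
    return rect(x0,x1,y0,y1,z0)+rect(x0,x1,y0,y1,z1)+[((x,y,z0),(x,y,z1)) for x in(x0,x1) for y in(y0,y1)]
hd=rect(-.03,.03,-.083,-.027,.044)+box(-.013,.013,-.064,-.034,.044,.098)+rect(-.03,.03,.027,.083,.044)
for nm,c in(('T',(.5389,.2614,-1.5582)),('S',fit({'S':LS},(.5385,.261,-1.557),{'S':S},r=3)[0])):
    overlay(T,cs+hd,c,'p1'+nm,(165,170,240,262),8)
    overlay(S,cs+hd,c,'p2'+nm,(345,125,445,200),8)
E
python3 f2.py
```

```text
(array([ 0.5349,  0.2622, -1.5491]), np.float64(0.10179694129534772), 72)
```

View pics/p1T.png

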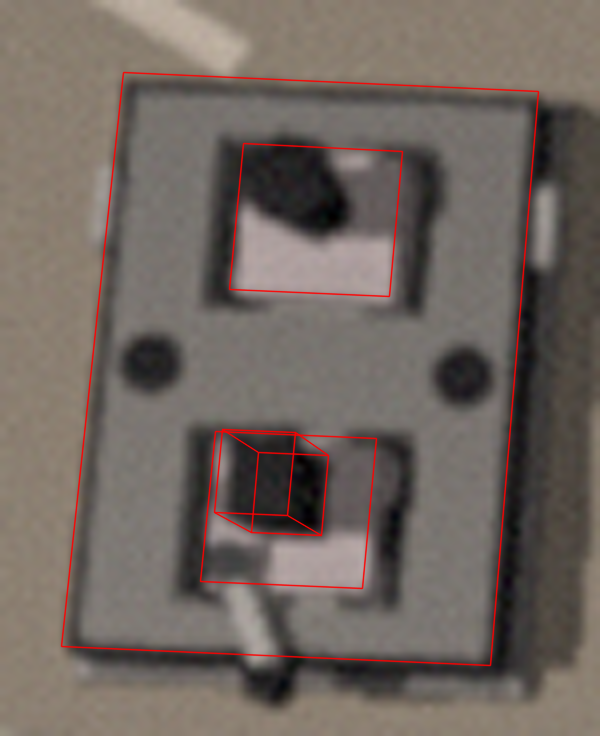

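View pics/p2T.png

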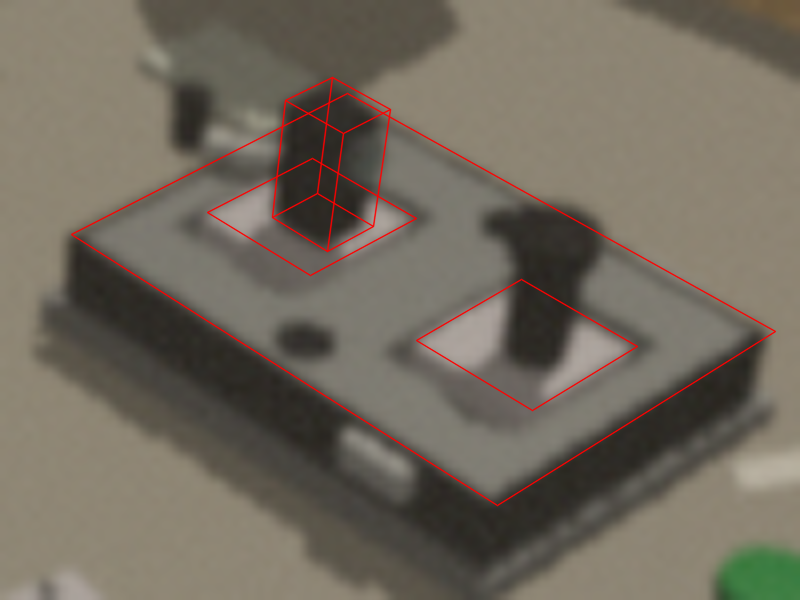

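View pics/p2S.png

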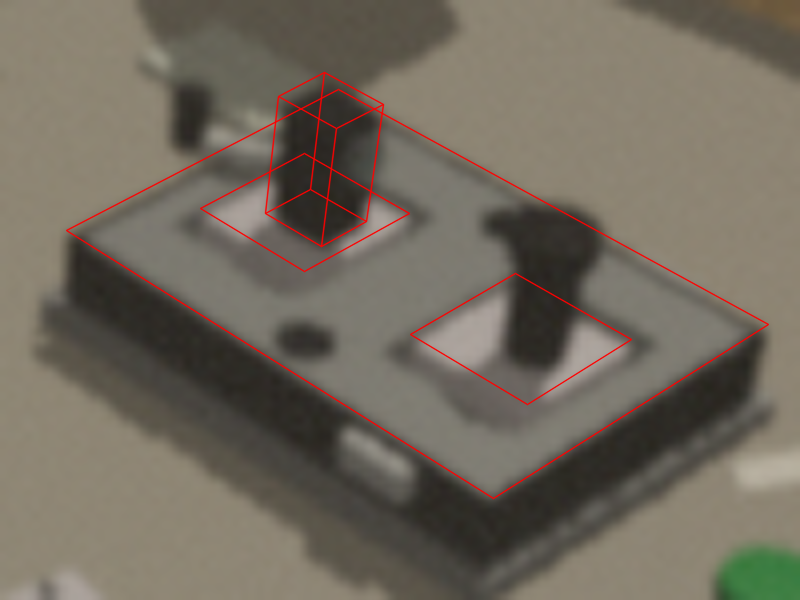

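```bash
cat > cloud.py <<'E'
from h import *
np.set_printoptions(precision=4,suppress=True)
def cloud(d):
    h,w=d['depth'].shape; v,u=np.mgrid[0:h,0:w]
    R=cv2.Rodrigues(d['rvec'])[0]; t=np.array(d['tvec']).ravel()
    P=(np.linalg.inv(d['K'])@np.c_[u.ravel(),v.ravel(),np.ones(h*w)].T)*d['depth'].ravel()
    W=(R.T@(P-t[:,None])).T; return W[d['depth'].ravel()>0], np.c_[u.ravel(),v.ravel()][d['depth'].ravel()>0]
E
python3 - <<'E'
from cloud import *
for n in('top0','scene0'):
    d=np.load(n+'.npz'); W,_=cloud(d)
    for nm,(a,b,c,e,zl,zh) in {'blk':(.44,.53,.2,.31,.06,.12),'blktop':(.44,.53,.2,.31,.09,.12),'carr':(.44,.53,.2,.31,.041,.048)}.items():
        m=(W[:,0]>a)&(W[:,0]<b)&(W[:,1]>c)&(W[:,1]<e)&(W[:,2]>zl)&(W[:,2]<zh)
        print(n,nm,m.sum(),W[m].min(0),W[m].max(0),W[m].mean(0))
        if nm=='blktop': print(W[m][:40])
    m=(abs(W[:,0]-.573)<.15)&(abs(W[:,1]+.05)<.15)&(W[:,2]<.02)&(W[:,2]>.0)
    m=(W[:,0]>.55)&(W[:,0]<.61)&(W[:,1]>-.02)&(W[:,1]<.05); print('plate z',W[m].mean(0))
    m=(W[:,0]>.52)&(W[:,0]<.56)&(W[:,1]>.29)&(W[:,1]<.32); print('foam z',W[m].mean(0),np.median(W[m][:,2]))
    m=(W[:,0]>.45)&(W[:,0]<.52)&(W[:,1]<-.36)&(W[:,1]>-.46)&(W[:,2]>.015); print('glue',W[m].mean(0),W[m].min(0),W[m].max(0))
E
```

```text
top0 blk 152 [0.4575 0.2447 0.0604] [0.5086 0.2821 0.1037] [0.4868 0.2564 0.0911]
top0 blktop 106 [0.4715 0.2451 0.0901] [0.5072 0.2715 0.1037] [0.4875 0.2579 0.0975]
[[0.5071 0.2596 0.0915]
 [0.5072 0.2567 0.0917]
 [0.5072 0.2534 0.0933]
 [0.5038 0.2649 0.0921]
 [0.5034 0.2611 0.0954]
 [0.5039 0.2587 0.0937]
 [0.504  0.2526 0.0953]
 [0.4993 0.2712 0.0994]
 [0.4992 0.2678 0.1016]
 [0.4998 0.2658 0.0983]
 [0.5003 0.2635 0.0961]
 [0.5001 0.2601 0.0984]
 [0.5004 0.2574 0.0977]
 [0.5    0.2535 0.1018]
 [0.5005 0.2512 0.0996]
 [0.5011 0.2492 0.0963]
 [0.4967 0.2682 0.0987]
 [0.4969 0.2655 0.0984]
 [0.4975 0.2633 0.0956]
 [0.4976 0.2604 0.096 ]
 [0.4979 0.2577 0.0954]
 [0.4978 0.2544 0.0971]
 [0.4981 0.2518 0.0961]
 [0.4977 0.2479 0.1003]
 [0.4979 0.2451 0.1001]
 [0.494  0.2713 0.0966]
 [0.4939 0.2681 0.0981]
 [0.4939 0.2648 0.0999]
 [0.4942 0.2622 0.0988]
 [0.4944 0.2563 0.0996]
 [0.4942 0.2529 0.102 ]
 [0.4945 0.2502 0.1011]
 [0.4953 0.2485 0.0965]
 [0.4959 0.2464 0.0935]
 [0.4905 0.2699 0.1008]
 [0.4912 0.268  0.0972]
 [0.4915 0.2654 0.0963]
 [0.4911 0.2584 0.1014]
 [0.4918 0.2566 0.097
[... 953 characters left out ...]
11 0.2608 0.0973]
 [0.4942 0.2619 0.0983]
 [0.4941 0.2666 0.0964]
 [0.4979 0.2667 0.0982]
 [0.4979 0.2715 0.0962]
 [0.4795 0.2427 0.0954]
 [0.4808 0.2457 0.0949]
 [0.485  0.2454 0.097 ]
 [0.4875 0.2471 0.0975]
 [0.4885 0.2506 0.0966]
 [0.4913 0.2519 0.0974]
 [0.4935 0.2539 0.0977]
 [0.4943 0.2576 0.0966]
 [0.4963 0.2599 0.0966]
 [0.5009 0.2637 0.0974]
 [0.5014 0.2679 0.0959]
 [0.5017 0.2722 0.0942]
 [0.4808 0.2462 0.091 ]
 [0.4852 0.2458 0.0934]]
scene0 carr 247 [0.4403 0.2    0.041 ] [0.5299 0.309  0.0474] [0.4908 0.244  0.0426]
plate z [0.5801 0.0147 0.0072]
foam z [0.5364 0.3022 0.041 ] 0.041105065713849996
glue [ 0.4936 -0.4085  0.062 ] [ 0.4709 -0.4302  0.015 ] [ 0.5063 -0.3831  0.1069]
```

```bash
python3 - <<'E'
from cloud import *
import rig; print([x for x in dir(rig) if not x.startswith('_')]); print(getattr(rig,'grasp_offset',None))
d=np.load('top0.npz')
for p in((145,285),(155,290),(60,352),(20,350),(100,320),(165,280),(190,240),(155,180)): print(p,dep(d,*p))
E
cat > go.py <<'E'
from h import *
import sys
from scipy.spatial.transform import Rotation as Ro
np.set_printoptions(precision=3,suppress=True)
def plan(p,yaw_y=None):
    # yaw_y: angle (rad) of tool y in world, tool down
    s=observe(); R=np.array(s['tool_rot']); d=R.T@(np.array(p)-s['position'])
    o=f"units {d/.05} "
    if yaw_y is not None:
        y=np.array([np.cos(yaw_y),np.sin(yaw_y),0]); z=np.array([0,0,-1.]); G=np.c_[np.cross(y,z),y,z]
        o+=f"rot units {np.degrees(Ro.from_matrix(R.T@G).as_rotvec())/8}"
    print(s['time_s'],s['position'],'w',s['grip_width'],'F',s['ft_force'],'\n',o)
E
python3 -c "
from go import *
plan((.488,.2585,.19),-1.555+np.pi)"
```

```text
['MotionError', 'close_job', 'get_image', 'grasp_offset', 'observe']
-0.0187
(145, 285) [0.3243 0.4192 0.0035]
(155, 290) [0.3115 0.3877 0.0031]
(60, 352) [0.1199 0.6397 0.0033]
(20, 350) [ 0.118   0.7589 -0.0015]
(100, 320) [0.2158 0.5389 0.0006]
(165, 280) [0.3425 0.3625 0.0005]
(190, 240) [0.4608 0.2868 0.0548]
(155, 180) [0.6468 0.4299 0.0045]
0.1 [0.125 0.535 0.231] w 0.08517038817127245 F [ 0.294 -0.424 -0.143] 
 units [-8.334 -3.745  0.818] rot units [-0.009 -0.003 -1.752]
```

```bash
python3 -m pendant '[85,-0.4,-0.2,0,0,0,0,85,-0.6,-0.3,0,0,0,0,85,-0.8,-0.35,0.1,0,0,0,85,-0.8,-0.35,0.1,0,0,0,85,-0.8,-0.35,0.1,0,0,0,85,-0.8,-0.35,0.1,0,0,0,85,-0.8,-0.35,0.1,0,0,0,85,-0.8,-0.35,0.1,0,0,0,85,-0.8,-0.35,0,0,0,0,85,-0.7,-0.3,0,0,0,0,85,-0.5,-0.2,0,0,0,0,85,-0.3,-0.1,0,0,0,0]' 80; python3 -c "
from go import *
plan((.488,.2585,.14),-1.555+np.pi)"
```

```text
time_s: 1.3
position: [0.4803, 0.2695, 0.2009]
tool_rot: [[-0.973, 0.229, -0.001], [0.229, 0.973, -0.0], [0.001, -0.001, -1.0]]
ft_force: [0.1, -0.2, -0.2]
grip_width: 0.0851
1.3 [0.48  0.269 0.201] w 0.08512281409211686 F [ 0.1   -0.248 -0.196] 
 units [-0.201 -0.178  1.217] rot units [-0.003 -0.005 -1.766]
```

```bash
python3 -m pendant '[85,0,0,0,0,0,-0.9,85,0,0,0,0,0,-0.85,85,0,0,0,0,0,0]'; python3 -c "
from go import *
plan((.488,.2585,.14),-1.555+np.pi)"
```

```text
time_s: 1.6
position: [0.4785, 0.2713, 0.2011]
tool_rot: [[-1.0, -0.017, -0.001], [-0.017, 1.0, -0.0], [0.001, -0.0, -1.0]]
ft_force: [0.8, -0.2, 0.5]
grip_width: 0.0851
1.6 [0.479 0.271 0.201] w 0.08506347426336605 F [ 0.8   -0.191  0.455] 
 units [-0.186 -0.259  1.222] rot units [-0.    -0.005  0.009]
```

```bash
python3 -m pendant '[60,-0.1,-0.13,0.4,0,0,0,60,-0.09,-0.13,0.4,0,0,0,60,0,0,0.42,0,0,0,60,0,0,0,0,0,0,60,0,0,0,0,0,0]'; python3 -c "
from go import *
plan((.488,.2585,.055),-1.555+np.pi)
snap('scene','s1',(340,100,460,220),5);snap('top','t1',(150,160,250,270),5)"
```

```text
time_s: 2.1
position: [0.4885, 0.2585, 0.1408]
tool_rot: [[-1.0, -0.014, -0.0], [-0.014, 1.0, 0.0], [0.0, 0.0, -1.0]]
ft_force: [0.4, 0.7, 0.0]
grip_width: 0.0601
2.1 [0.489 0.258 0.141] w 0.060112191961654224 F [0.393 0.671 0.048] 
 units [0.01  0.001 1.716] rot units [ 0.    -0.    -0.011]
```

View pics/s1.png

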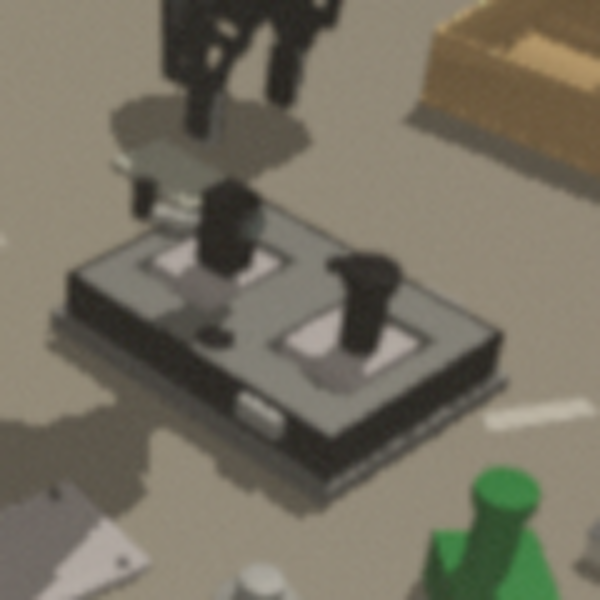

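View pics/t1.png

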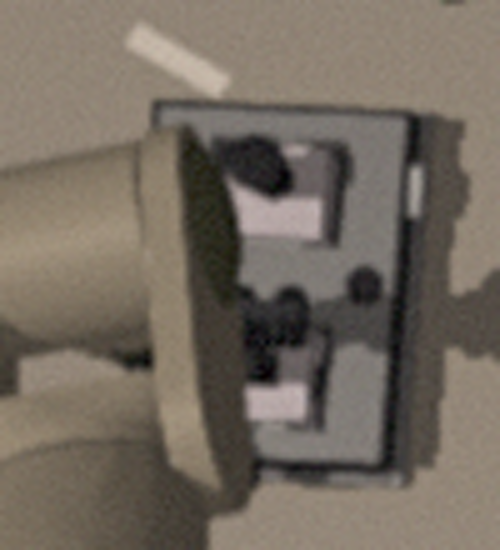

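Candidates: the square block with lens and lever at scene (385,147) is the head. The round-capped one at (412,158) is the weight, and the green one at (438,213) is the look-alike. The crop confirms the fingers are straddling the square block, so I'll go down.

```bash
python3 -m pendant '[60,0,0,0.4,0,0,0,60,0,0,0.5,0,0,0,60,0,0,0.5,0,0,0,60,0,0,0.3,0,0,0,60,0,0,0,0,0,0,20,0,0,0,0,0,0,20,0,0,0,0,0,0,20,0,0,0,0,0,0,20,0,0,0,0,0,0,20,0,0,0,0,0,0]' 80; python3 -c "
from go import *
plan((.488,.2585,.055),-1.555+np.pi)
snap('scene','s2',(340,100,460,220),5)"
```

```text
time_s: 3.2
position: [0.4893, 0.2586, 0.0569]
tool_rot: [[-1.0, -0.015, 0.003], [-0.015, 1.0, 0.001], [-0.003, 0.001, -1.0]]
ft_force: [-0.8, 1.7, 6.5]
grip_width: 0.025
3.2 [0.489 0.259 0.057] w 0.025003763870942764 F [-0.759  1.742  6.505] 
 units [ 0.027 -0.002  0.037] rot units [ 0.009  0.02  -0.003]
```

View pics/s2.png

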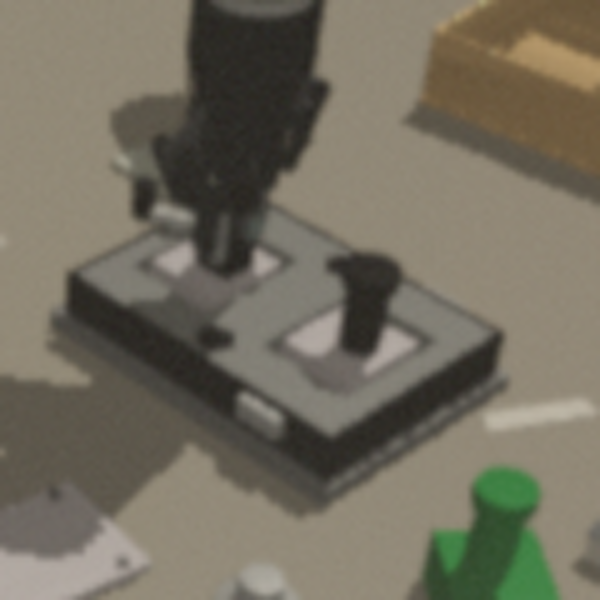

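```bash
python3 -m pendant '[20,0,0.08,-0.02,0,0,0,20,0,0.08,-0.03,0,0,0,20,0,-0.12,-0.01,0,0,0,20,0,-0.16,-0.03,0,0,0]' 90;python3 -m pendant '[20,0,0.12,-0.01,0,0,0,20,0,0.18,-0.04,0,0,0]'
```

```text
time_s: 3.65
position: [0.4889, 0.2544, 0.0598]
tool_rot: [[-1.0, -0.015, 0.001], [-0.015, 1.0, 0.006], [-0.001, 0.006, -1.0]]
ft_force: [2.1, 15.1, -8.4]
grip_width: 0.0251
time_s: 3.85
position: [0.4884, 0.2642, 0.0617]
tool_rot: [[-1.0, -0.016, -0.002], [-0.016, 1.0, -0.006], [0.002, -0.006, -1.0]]
ft_force: [2.3, -15.6, -8.3]
grip_width: 0.0251
```

```bash
python3 -m pendant '[20,0,-0.18,-0.02,0,0,0,20,0,-0.18,-0.04,0,0,0,20,0,0.18,-0.02,0,0,0,20,0,0.18,-0.04,0,0,0,20,0,-0.18,-0.02,0,0,0,20,0,-0.18,-0.04,0,0,0]';python3 -c "
from go import *
plan((.488,.2585,.055),-1.555+np.pi)
snap('scene','s3',(340,100,460,220),5)"
```

```text
time_s: 4.45
position: [0.4889, 0.2515, 0.0713]
tool_rot: [[-1.0, -0.015, 0.001], [-0.015, 1.0, 0.006], [-0.001, 0.006, -1.0]]
ft_force: [0.6, 15.1, -7.9]
grip_width: 0.0251
4.45 [0.489 0.252 0.071] w 0.025063464791695626 F [ 0.647 15.122 -7.855] 
 units [0.016 0.138 0.328] rot units [ 0.043  0.009 -0.007]
```

View pics/s3.png

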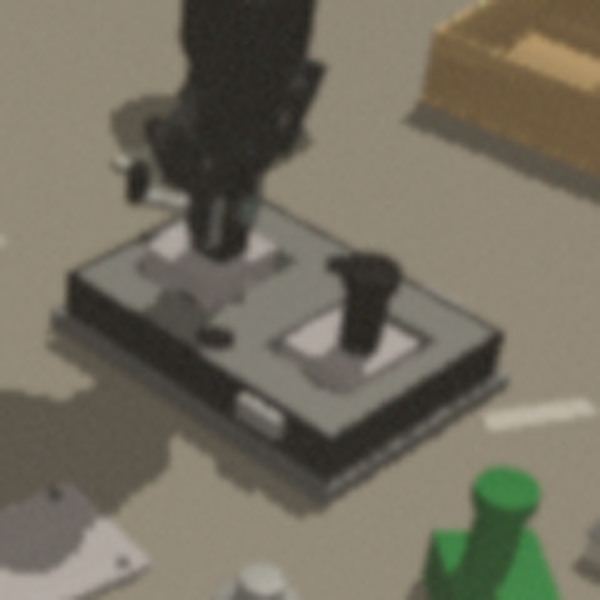

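The head is rising: the knob has gone up and the carrier has risen relative to the foam. The case is unchanged, so I'll continue.

```bash
python3 -m pendant '[20,0,0.18,-0.02,0,0,0,20,0,0.18,-0.04,0,0,0,20,0,-0.18,-0.02,0,0,0,20,0,-0.18,-0.04,0,0,0,20,0,0.18,-0.02,0,0,0,20,0,0.18,-0.04,0,0,0,20,0,-0.18,-0.02,0,0,0,20,0,-0.18,-0.04,0,0,0]';python3 -m pendant '[20,0,0.18,-0.02,0,0,0,20,0,0.18,-0.04,0,0,0,20,0,-0.18,-0.02,0,0,0,20,0,-0.18,-0.04,0,0,0,20,0,0.18,-0.02,0,0,0]'; python3 -c "
from go import *
plan((.488,.2585,.055),-1.555+np.pi)
snap('scene','s4',(340,100,460,220),5)"
```

```text
time_s: 5.3
position: [0.4887, 0.2507, 0.0834]
tool_rot: [[-1.0, -0.016, 0.001], [-0.016, 1.0, 0.004], [-0.001, 0.004, -1.0]]
ft_force: [1.0, 0.6, -4.0]
grip_width: 0.0248
time_s: 5.8
position: [0.4887, 0.2566, 0.0905]
tool_rot: [[-1.0, -0.014, -0.001], [-0.014, 1.0, -0.001], [0.001, -0.001, -1.0]]
ft_force: [-0.6, 0.8, -4.9]
grip_width: 0.0249
5.8 [0.489 0.257 0.09 ] w 0.024878922723530726 F [-0.609  0.772 -4.881] 
 units [0.012 0.039 0.709] rot units [-0.006 -0.004 -0.014]
```

View pics/s4.png

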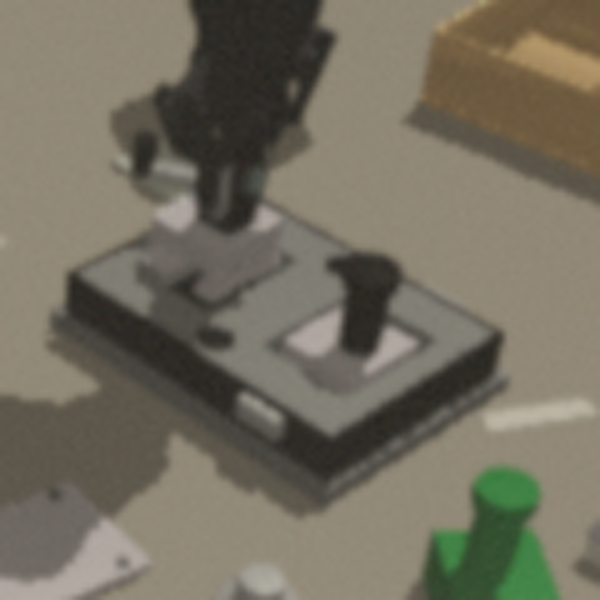

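```bash
python3 -m pendant '[20,0,0,-0.3,0,0,0,20,0,0,-0.5,0,0,0,20,0,0,-0.5,0,0,0,20,0,0,-0.2,0,0,0,20,0,0,0,0,0,0,20,0,0,0,0,0,0]'; python3 -c "
from go import *
x=np.array([np.cos(-1.7084),np.sin(-1.7084)]);y=np.array([-x[1],x[0]])
t=np.array([.5744,-.046])-.06*x+.007*y; print(t)
plan((*t,.10),-1.7084+np.pi)
snap('scene','s5',(340,60,460,180),5)"
```

```text
time_s: 6.45
position: [0.4881, 0.258, 0.1642]
tool_rot: [[-1.0, -0.016, -0.002], [-0.016, 1.0, -0.0], [0.002, -0.0, -1.0]]
ft_force: [0.8, 0.5, -5.5]
grip_width: 0.0251
[0.59  0.012]
6.45 [0.488 0.258 0.164] w 0.025069973386112675 F [ 0.822  0.452 -5.472] 
 units [-1.955 -4.94   1.283] rot units [-0.004 -0.012  1.097]
```

View pics/s5.png

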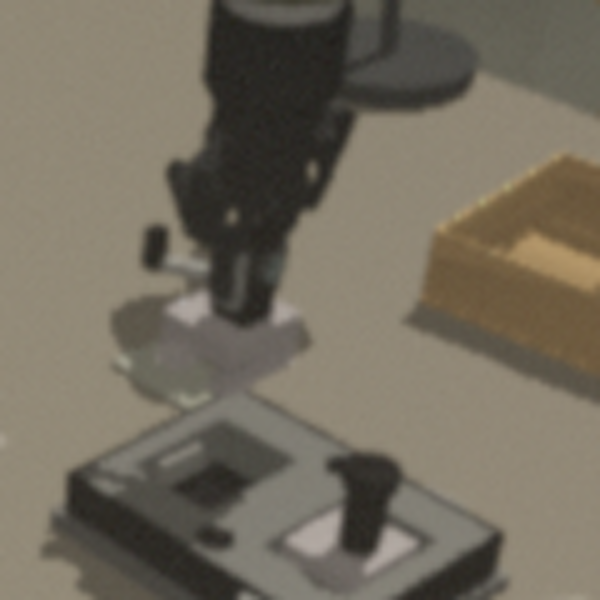

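```bash
python3 -m pendant '[20,-0.1,-0.3,0,0,0,0,20,-0.25,-0.6,0,0,0,0,20,-0.3,-0.7,0,0,0,0,20,-0.3,-0.7,0,0,0,0,20,-0.3,-0.7,0,0,0,0,20,-0.3,-0.7,0,0,0,0,20,-0.2,-0.6,0,0,0,0,20,-0.15,-0.4,0,0,0,0,20,-0.05,-0.2,0,0,0,0,20,0,-0.04,0,0,0,0.6,20,0,0,0,0,0,0.5,20,0,0,0,0,0,0]'; python3 -c "
from go import *
x=np.array([np.cos(-1.7084),np.sin(-1.7084)]);y=np.array([-x[1],x[0]])
t=np.array([.5744,-.046])-.06*x+.007*y; print(t)
plan((*t,.10),-1.7084+np.pi)
snap('scene','s6',(290,100,410,220),5)
snap('top','t6',(200,140,360,260),5)"
```

```text
time_s: 7.7
position: [0.5895, 0.0127, 0.1647]
tool_rot: [[-0.99, 0.138, -0.001], [0.138, 0.99, 0.0], [0.001, 0.0, -1.0]]
ft_force: [0.1, -0.1, -4.0]
grip_width: 0.0251
[0.59  0.012]
7.7 [0.589 0.013 0.165] w 0.02505056683294609 F [ 0.139 -0.139 -3.967] 
 units [-0.004 -0.004  1.294] rot units [ 0.001 -0.01  -0.007]
```

View pics/s6.png

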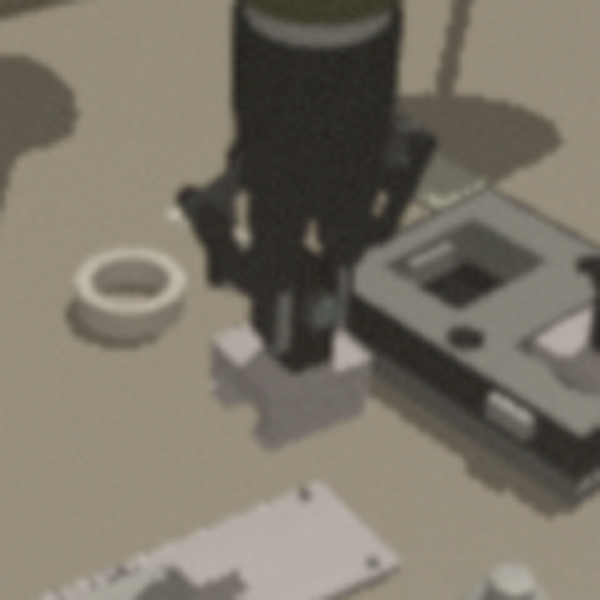

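View pics/t6.png

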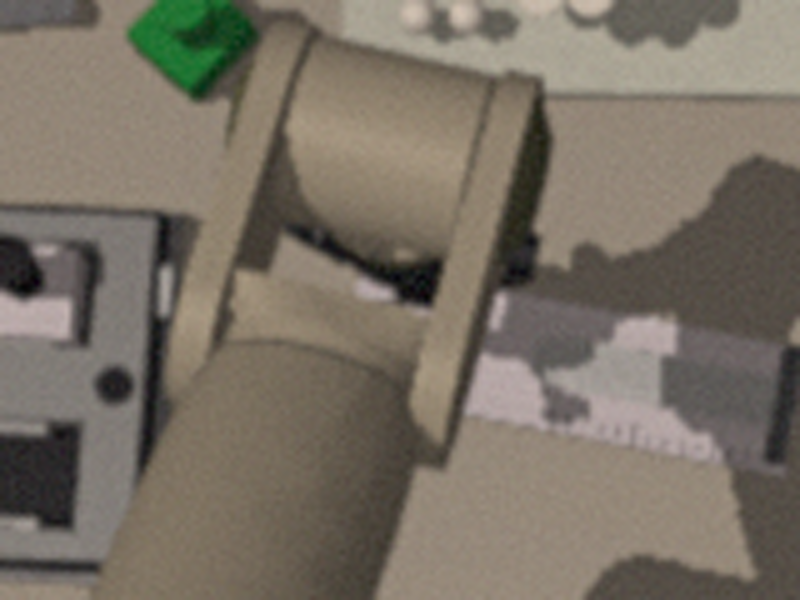

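```bash
python3 -m pendant '[20,0,0,0.4,0,0,0,20,0,0,0.5,0,0,0,20,0,0,0.5,0,0,0,20,0,0,0.4,0,0,0,20,0,0,0.2,0,0,0,20,0,0,0.1,0,0,0,20,0,0,0,0,0,0,20,0,0,0,0,0,0]'; cat > hf.py <<'E'
from icp import *
import sys
def run(tag,p0,z,crop_):
    S=dict(np.load(tag+'.npz'))
    zt=z+.036
    L=[((.03,-.028,zt),(.03,.028,zt)),((-.03,.028,zt),(.03,.028,zt)),((.03,.028,z),(.03,.028,zt)),((-.03,.028,z),(-.03,.028,zt)),((.03,-.028,z),(.03,-.028,zt))]
    r=fit({'S':L},p0,{'S':S},r=3); print(r)
    overlay(S,L+rect(-.03,.03,-.028,.028,z),r[0],tag+'o',crop_,8); return r[0]
E
python3 -c "
from go import *
from hf import run
x=np.array([np.cos(-1.7084),np.sin(-1.7084)]);y=np.array([-x[1],x[0]])
t=np.array([.5744,-.046])-.06*x+.007*y; print(t)
plan((*t,.0569),-1.7084+np.pi)
snap('scene','s7')
p=run('s7',(*(t-.006*y),-1.7084),.009,(290,140,390,215))
d=p[:2]-np.array([.5753,-.0464]); print('in rail(scene)',d@x,d@y,p[2]+1.7087)
"
```

```text
time_s: 8.6
position: [0.5905, 0.0126, 0.0613]
tool_rot: [[-0.991, 0.137, 0.002], [0.137, 0.991, -0.0], [-0.002, -0.0, -1.0]]
ft_force: [0.7, -0.0, -4.3]
grip_width: 0.0251
[0.5896 0.0125]
8.6 [0.5905 0.0126 0.0613] w 0.02510698931056385 F [ 0.7029 -0.0405 -4.3406] 
 units [ 0.0181 -0.0045  0.087 ] rot units [-0.0006  0.0121 -0.0002]
(array([ 0.5792,  0.0173, -1.7254]), np.float64(0.4798229677754123), 138)
in rail(scene) -0.06364969349639868 -0.004851938482781908 -0.016694308999015472
```

View pics/s7o.png

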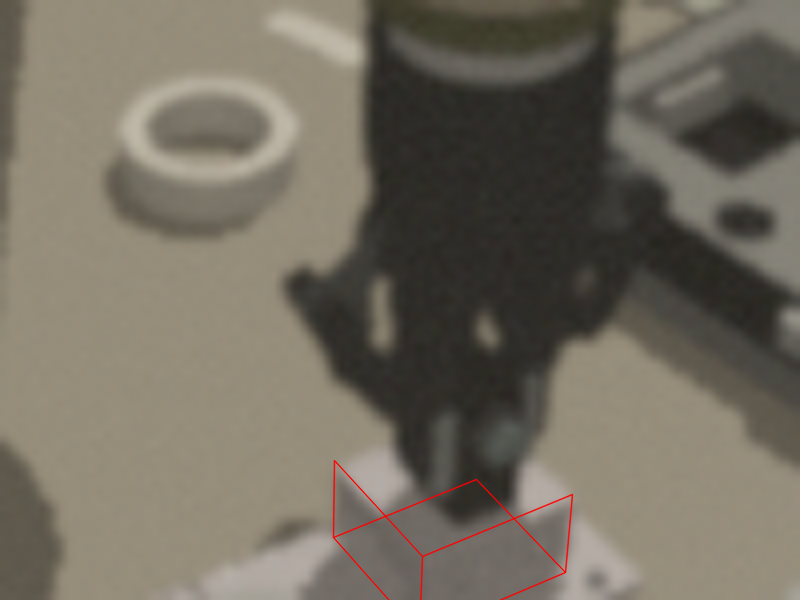

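```bash
python3 -m pendant '[20,0,0,0.04,0,0,0,20,0,0,0.03,0,0,0,20,0,0,0,0,0,0]'; 
python3 -c "
from go import *
from hf import run
x=np.array([np.cos(-1.7084),np.sin(-1.7084)]);y=np.array([-x[1],x[0]])
t=np.array([.5744,-.046])-.06*x+.007*y
snap('scene','s8')
for z in (.008,.010):
  p=run('s8',(*(t-.002*y),-1.7084),z,(300,165,400,240))
  d=p[:2]-np.array([.5753,-.0464]); print('in rail(scene)',d@x,d@y,p[2]+1.7087)
"
```

```text
time_s: 8.95
position: [0.5901, 0.0126, 0.057]
tool_rot: [[-0.99, 0.138, 0.0], [0.138, 0.99, -0.0], [-0.0, -0.0, -1.0]]
ft_force: [0.0, 0.1, -4.7]
grip_width: 0.0248
(array([ 0.5824,  0.0147, -1.7271]), np.float64(0.4307922000466097), 143)
in rail(scene) -0.061460296642794045 -0.0013770787779197715 -0.018386504180900598
(array([ 0.5839,  0.0133, -1.7273]), np.float64(0.4446217317743424), 143)
in rail(scene) -0.06031942704906573 0.0003346335729293784 -0.018632252519775072
```

View pics/s8o.png

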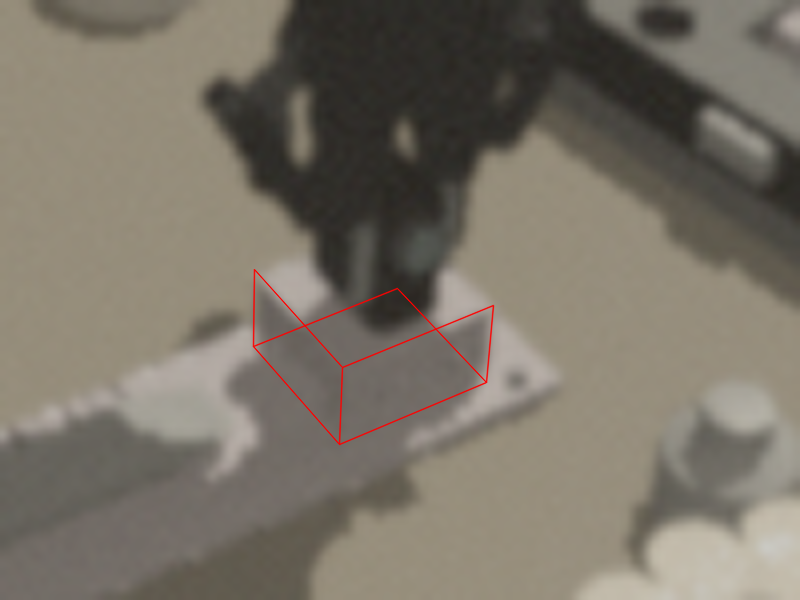

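```bash
python3 -m pendant '[20,0,0,0.02,0,0,0,20,0,0,0,0,0,0]'; python3 -m pendant '[20,0,0,0.02,0,0,0,20,0,0,0,0,0,0]'
```

```text
time_s: 9.2
position: [0.5901, 0.0127, 0.0569]
tool_rot: [[-0.991, 0.137, 0.001], [0.137, 0.991, -0.0], [-0.001, -0.0, -1.0]]
ft_force: [-3.0, 0.9, 4.0]
grip_width: 0.025
time_s: 9.4
position: [0.5902, 0.0127, 0.0569]
tool_rot: [[-0.991, 0.137, 0.002], [0.137, 0.991, -0.001], [-0.002, -0.0, -1.0]]
ft_force: [-4.8, 1.1, 13.6]
grip_width: 0.025
```

```bash
python3 -m pendant '[20,0,0,-0.03,0,0,0,20,0,-0.1,0,0,0,0,20,0,-0.2,0,0,0,0,20,0,-0.1,0,0,0,0,20,0,0,0,0,0,0]'; 
python3 -c "
from go import *
from hf import run
x=np.array([np.cos(-1.7084),np.sin(-1.7084)]);y=np.array([-x[1],x[0]])
t=np.array([.5744,-.046])-.04*x+.003*y
snap('scene','s9')
p=run('s9',(*(t-.002*y),-1.7084),.008,(285,170,385,245))
d=p[:2]-np.array([.5753,-.0464]); print('in rail(scene)',d@x,d@y,p[2]+1.7087)
s=observe(); d=s['position'][:2]-np.array([.5744,-.046]);print('tcp in rail',d@x,d@y,s['tool_rot'][:,1])
"
```

```text
time_s: 9.9
position: [0.5877, -0.0079, 0.0569]
tool_rot: [[-0.99, 0.138, 0.002], [0.138, 0.99, -0.0], [-0.002, -0.0, -1.0]]
ft_force: [-0.0, 1.5, 5.6]
grip_width: 0.0248
(array([ 0.5787, -0.0055, -1.8474]), np.float64(0.4158700411623701), 143)
in rail(scene) -0.04094083471310189 -0.002207769043875193 -0.13868206164169883
tcp in rail -0.039584683620252525 0.007998994800764153 [ 0.138   0.9904 -0.0008]
```

View pics/s9o.png

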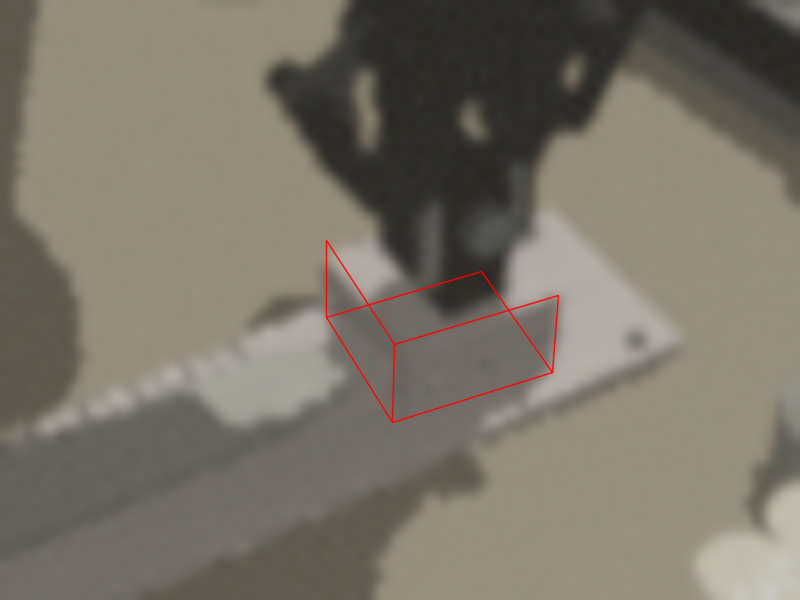

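```bash
python3 -m pendant '[20,0,-0.1,0,0,0,0,20,0,-0.2,0,0,0,0,20,0,-0.2,0,0,0,0]';  python3 -m pendant '[20,0,-0.2,0,0,0,0,20,0,-0.2,0,0,0,0]'; python3 -m pendant '[20,0,-0.2,0,0,0,0,20,0,-0.2,0,0,0,0]'
```

```text
time_s: 10.25
position: [0.5844, -0.0314, 0.057]
tool_rot: [[-0.991, 0.137, 0.002], [0.137, 0.991, 0.001], [-0.002, 0.001, -1.0]]
ft_force: [3.3, 18.3, 16.3]
grip_width: 0.0249
time_s: 10.45
position: [0.5816, -0.0514, 0.057]
tool_rot: [[-0.991, 0.137, 0.002], [0.137, 0.991, 0.001], [-0.002, 0.001, -1.0]]
ft_force: [1.4, 1.1, -1.5]
grip_width: 0.0248
time_s: 10.65
position: [0.5788, -0.0712, 0.057]
tool_rot: [[-0.991, 0.137, 0.002], [0.137, 0.991, 0.001], [-0.002, 0.001, -1.0]]
ft_force: [0.6, -3.0, -2.2]
grip_width: 0.0247
```

```bash
python3 -m pendant '[20,0,-0.2,0,0,0,0,20,0,-0.2,0,0,0,0,20,0,-0.2,0,0,0,0]';  python3 -m pendant '[20,0,-0.2,0,0,0,0,20,0,-0.2,0,0,0,0,20,0,-0.2,0,0,0,0]';  python3 -m pendant '[20,0,-0.2,0,0,0,0,20,0,-0.15,0,0,0,0,20,0,0,0,0,0,0]'; python3 -c "
from go import *
x=np.array([np.cos(-1.7084),np.sin(-1.7084)]);y=np.array([-x[1],x[0]])
s=observe(); d=s['position'][:2]-np.array([.5744,-.046]);print('tcp in rail',d@x,d@y)
snap('scene','s10',(225,150,345,270),5)"
```

```text
time_s: 10.95
position: [0.5746, -0.1009, 0.057]
tool_rot: [[-0.991, 0.137, 0.002], [0.137, 0.991, 0.001], [-0.002, 0.001, -1.0]]
ft_force: [1.7, 5.5, -0.9]
grip_width: 0.0251
time_s: 11.25
position: [0.5704, -0.1306, 0.057]
tool_rot: [[-0.99, 0.138, 0.001], [0.138, 0.99, 0.001], [-0.001, 0.001, -1.0]]
ft_force: [2.0, 16.4, 22.4]
grip_width: 0.0252
time_s: 11.55
position: [0.5679, -0.1491, 0.0569]
tool_rot: [[-0.99, 0.138, 0.001], [0.138, 0.99, -0.001], [-0.001, -0.001, -1.0]]
ft_force: [0.8, 2.3, 6.1]
grip_width: 0.0251
tcp in rail 0.10297609014476473 0.0076936023124343075
```

View pics/s10.png

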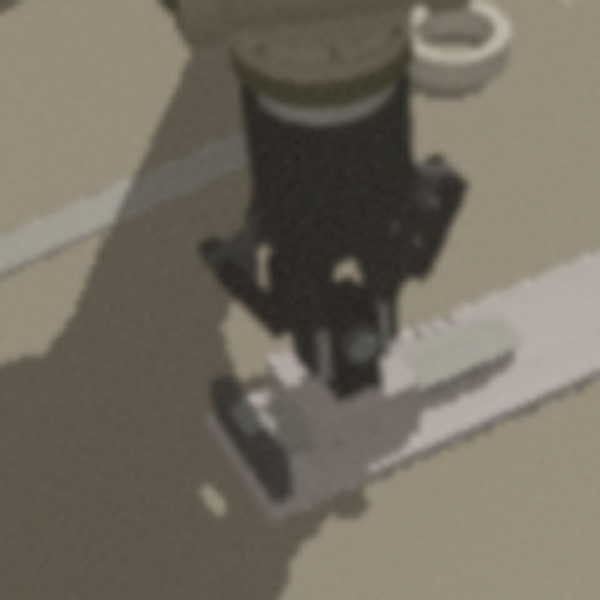

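On the dovetail and about 17 mm short of the stop. I'll push on in small steps until it touches.

```bash
python3 -m pendant '[20,0,-0.14,0,0,0,0,20,0,-0.14,0,0,0,0]';  python3 -m pendant '[20,0,-0.06,0,0,0,0,20,0,0,0,0,0,0]';   python3 -m pendant '[20,0,-0.06,0,0,0,0,20,0,0,0,0,0,0]'; python3 -c "
from go import *
x=np.array([np.cos(-1.7084),np.sin(-1.7084)]);y=np.array([-x[1],x[0]])
s=observe(); d=s['position'][:2]-np.array([.5744,-.046]);print('tcp in rail',d@x,d@y)"
```

```text
time_s: 11.8
position: [0.5661, -0.1615, 0.0569]
tool_rot: [[-0.991, 0.137, 0.001], [0.137, 0.991, 0.001], [-0.001, 0.001, -1.0]]
ft_force: [2.3, 18.8, 20.9]
grip_width: 0.025
time_s: 12.0
position: [0.5656, -0.1652, 0.0569]
tool_rot: [[-0.99, 0.138, 0.001], [0.138, 0.99, -0.0], [-0.001, 0.0, -1.0]]
ft_force: [-0.2, 4.2, 5.6]
grip_width: 0.0248
time_s: 12.2
position: [0.5654, -0.1666, 0.057]
tool_rot: [[-0.991, 0.138, 0.001], [0.138, 0.99, 0.002], [-0.001, 0.003, -1.0]]
ft_force: [2.1, 12.4, 8.8]
grip_width: 0.0249
tcp in rail 0.12073996266735976 0.00764021378844448
```

```bash
python3 -m pendant '[20,0,-0.04,0,0,0,0,20,0,0,0,0,0,0]'; python3 -c "
from go import *
x=np.array([np.cos(-1.7084),np.sin(-1.7084)]);y=np.array([-x[1],x[0]])
s=observe(); d=s['position'][:2]-np.array([.5744,-.046]);print('tcp in rail',d@x,d@y)
snap('scene','s11',(225,150,345,270),5);snap('top','t11',(280,150,380,270),5)"
```

```text
time_s: 12.4
position: [0.5654, -0.1668, 0.0571]
tool_rot: [[-0.991, 0.137, 0.002], [0.137, 0.991, 0.005], [-0.001, 0.006, -1.0]]
ft_force: [5.2, 20.4, 10.9]
grip_width: 0.0248
tcp in rail 0.12093708248270077 0.007635320055112464
```

View pics/s11.png

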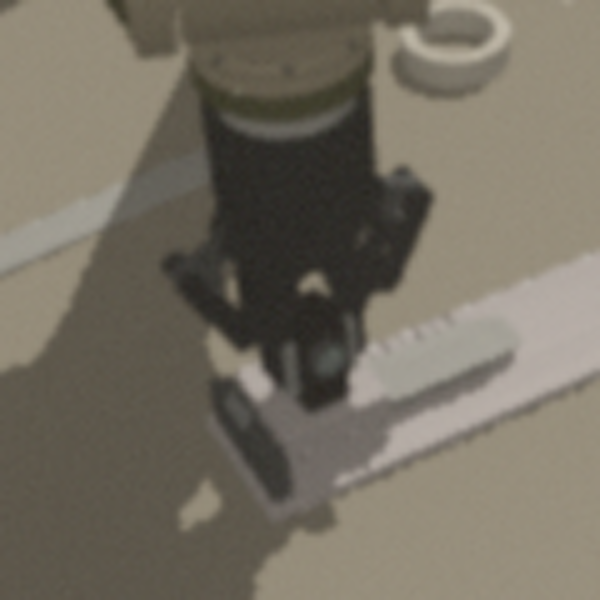

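View pics/t11.png

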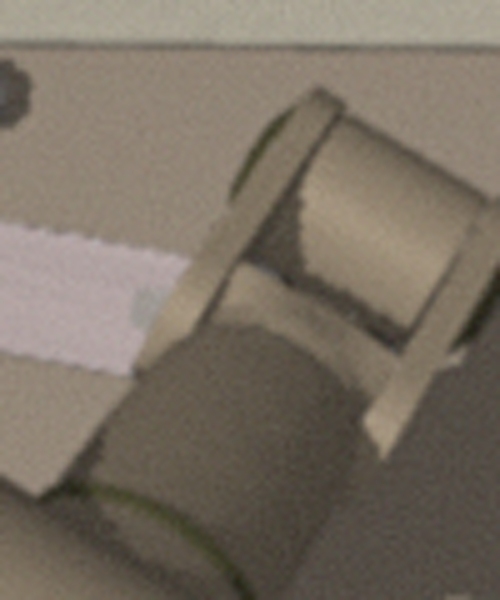

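```bash
python3 -m pendant '[20,0,0.06,0,0,0,0,20,0,0,0,0,0,0,50,0,0,0,0,0,0,50,0,0,0,0,0,0,50,0,0,0,0,0,0,50,0,0,-0.3,0,0,0,50,0,0,-0.6,0,0,0,50,0,0,-0.8,0,0,0,50,0,0,-0.6,0,0,0,50,0,0,0,0,0,0]'; python3 -c "
from go import *
snap('scene','s12',(225,150,345,270),5)"
```

```text
time_s: 13.5
position: [0.5664, -0.1681, 0.1755]
tool_rot: [[-0.99, 0.138, 0.007], [0.138, 0.99, -0.004], [-0.007, -0.003, -1.0]]
ft_force: [0.7, 0.5, 0.5]
grip_width: 0.0502
```

View pics/s12.png

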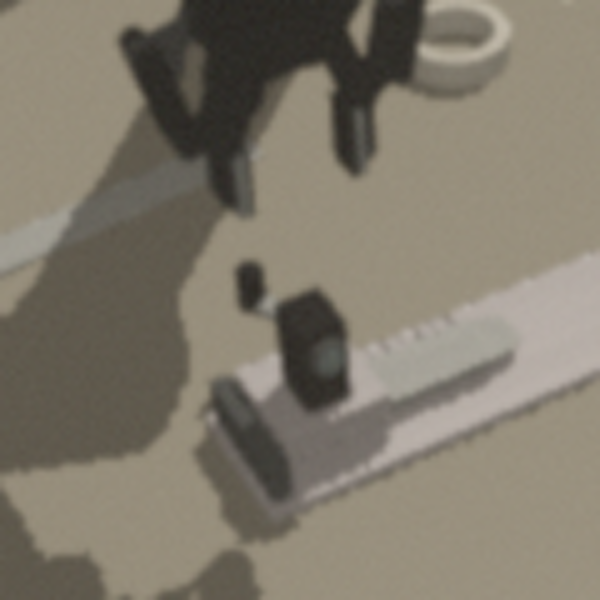

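```bash
python3 -c "
from go import *
from icp import *
d=np.load('s12.npz')
x=np.array([np.cos(-1.7084),np.sin(-1.7084)]);y=np.array([-x[1],x[0]])
def rl(p): q=p[:2]-np.array([.5753,-.0464]); return q@x,q@y
k=atz(d,225+249/5-.4,150+285/5-.4,.059); print('knob rail',rl(k))
k2=dep(d,274,206); print('depth knob',k2,rl(k2))
for v in (0,.15,.3):
  a=-(1.3-v); print(v,100+50*np.cos(a),-19+50*np.sin(a))
L=rect(-.03,.03,-.028,.028,.044)+rect(-.013,.013,-.009,.021,.098)+rect(-.013,.013,-.009,.021,.044)
p=np.array([.5753,-.0464])+.12*x
overlay(d,L,(*p,-1.7087),'s12o',(235,190,325,255),8)
print(observe()['q'])
"
```

```text
knob rail (np.float64(0.12147645907387472), np.float64(-0.06591159626505978))
depth knob [ 0.5019 -0.1633  0.0706] (np.float64(0.12587935176984422), np.float64(-0.05664271628228901))
0 113.37494143122936 -67.17790927085966
0.15 120.42437204420786 -64.63819701302606
0.3 127.01511529340699 -61.073549240394826
[ -27.9995   28.3124   73.4905   -0.0181   77.9912 -110.0773]
```

View pics/s12o.png

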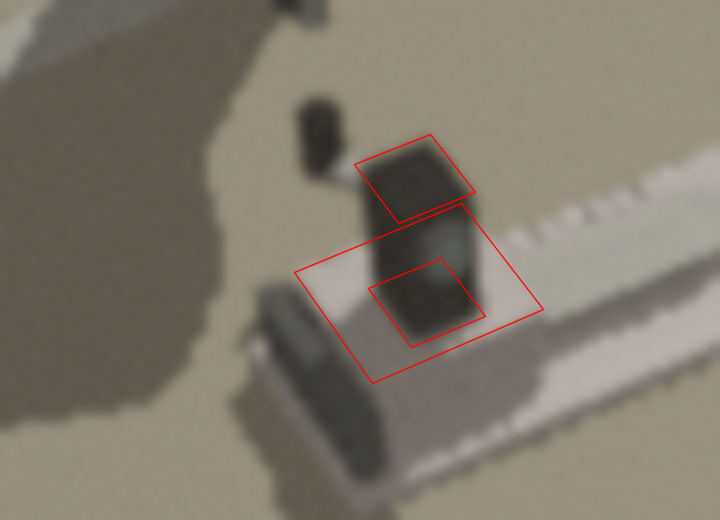

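```bash
cat >> go.py <<'E'
def rail(a,b,z):
    x=np.array([np.cos(-1.7084),np.sin(-1.7084)]);y=np.array([-x[1],x[0]])
    s=observe(); d=s['position'][:2]-np.array([.5744,-.046]);print('tcp in rail mm',d@x*1e3,d@y*1e3)
    t=np.array([.5744,-.046])+a*x+b*y; plan((*t,z),-1.7084+np.pi)
E
python3 -c "
from go import *
rail(.082,-.066,.053)"
```

```text
tcp in rail mm 121.73977239875337 7.822179299077097
13.55 [ 0.565 -0.168  0.173] w 0.04987636930733106 F [ 0.093  0.074 -0.642] 
 units [1.485 0.798 2.391] rot units [-0.011  0.023 -0.004]
```

```bash
python3 -m pendant '[0,0.3,0.2,0,0,0,0,0,0.5,0.3,0,0,0,0,0,0.5,0.2,0,0,0,0,0,0.2,0.1,0,0,0,0,0,0,0,0,0,0,0,0,0,0,0.4,0,0,0,0,0,0,0.7,0,0,0,0,0,0,0.7,0,0,0,0,0,0,0.4,0,0,0,0,0,0,0.15,0,0,0,0,0,0,0,0,0,0]' 20; python3 -c "
from go import *
rail(.118,-.066,.053)
snap('scene','s13',(225,150,345,270),5)"
```

```text
time_s: 14.65
position: [0.4965, -0.1176, 0.0529]
tool_rot: [[-0.99, 0.138, -0.001], [0.138, 0.99, 0.001], [0.001, 0.0, -1.0]]
ft_force: [-1.1, 0.7, 0.6]
grip_width: -0.0001
tcp in rail mm 81.62741726763221 -67.30296167169317
14.65 [ 0.497 -0.118  0.053] w -0.00014706612173066776 F [-1.053  0.727  0.571] 
 units [-0.027 -0.727 -0.002] rot units [ 0.003 -0.01  -0.006]
```

View pics/s13.png

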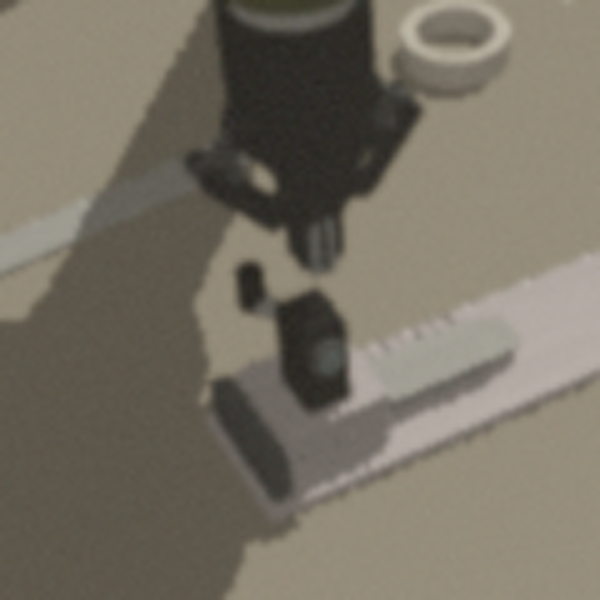

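```bash
python3 -m pendant '[0,0,-0.15,0,0,0,0,0,0,-0.15,0,0,0,0,0,0,-0.15,0,0,0,0,0,0,-0.15,0,0,0,0,0,-0.05,-0.15,0,0,0,0,0,0,0,0,0,0,0]'; python3 -c "
from go import *
rail(.118,-.066,.053)
snap('scene','s14',(225,150,345,270),5)"
```

```text
time_s: 15.3
position: [0.4936, -0.1559, 0.0539]
tool_rot: [[-0.99, 0.139, 0.0], [0.139, 0.99, -0.001], [-0.0, -0.0, -1.0]]
ft_force: [0.4, -0.1, -0.0]
grip_width: 0.0
tcp in rail mm 119.9305473156036 -64.93206750074548
15.3 [ 0.494 -0.156  0.054] w 4.175683276530811e-05 F [ 0.388 -0.052 -0.01 ] 
 units [0.021 0.039 0.018] rot units [-0.003  0.002 -0.011]
```

View pics/s14.png

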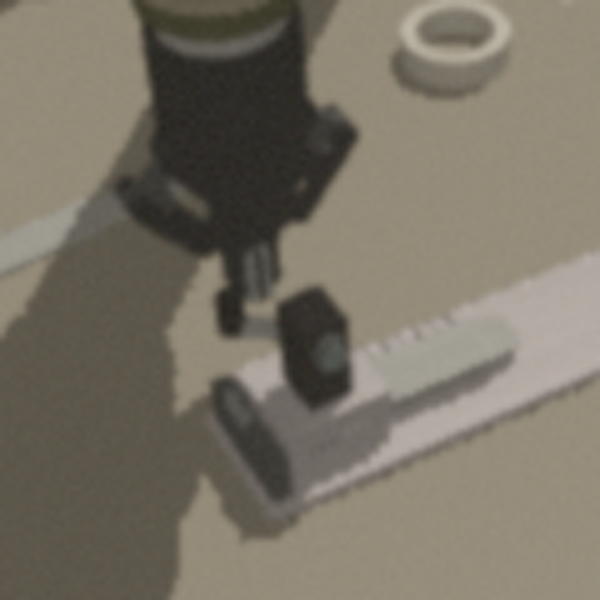

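```bash
python3 -m pendant '[0,0.05,0.08,0,0,0,0,0,0.15,0,0,0,0,0,0,0,-0.2,0,0,0,0,0,0,-0.3,0,0,0,0,0,0,-0.1,0,0,0,0,0,-0.15,0,0,0,0,0,0,-0.15,0,0,0,0,0,0,-0.15,0,0,0,0,0,0,-0.15,0,0,0,0,0,0,0,0,0,0,0]'; python3 -c "
from go import *
rail(.150,-.038,.053)
snap('scene','s15',(225,150,345,270),5)"
```

```text
tcp in rail mm 119.4174517452162 -65.15499337401002
15.35 [ 0.493 -0.155  0.054] w -0.00013280849914980224 F [-1.71   0.827  0.701] 
 units [-0.544 -0.611  0.016] rot units [-0.002 -0.001 -0.009]schema error: expected a multiple of 7 numbers
```

View pics/s15.png

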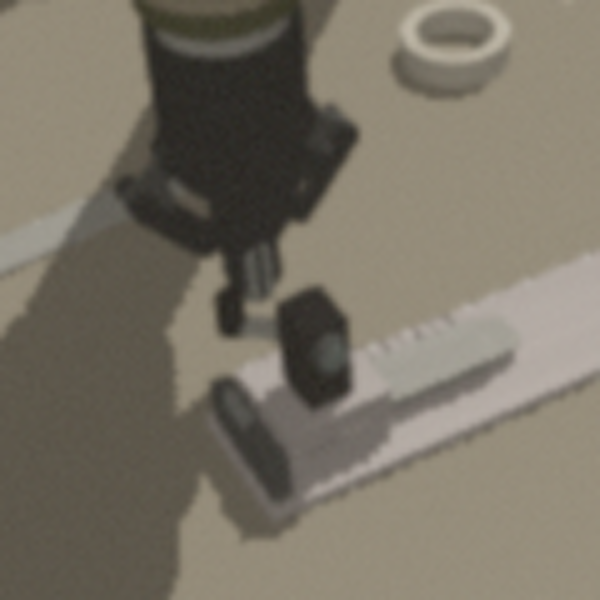

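```bash
python3 -m pendant '[0,0.05,0.08,0,0,0,0, 0,0.15,0,0,0,0,0, 0,0,-0.2,0,0,0,0, 0,0,-0.3,0,0,0,0, 0,0,-0.1,0,0,0,0, 0,-0.15,0,0,0,0,0, 0,-0.15,0,0,0,0,0, 0,-0.15,0,0,0,0,0, 0,-0.15,0,0,0,0,0, 0,0,0,0,0,0,0]'; python3 -c "
from go import *
rail(.150,-.038,.053)
snap('scene','s16',(225,150,345,270),5)"
```

```text
time_s: 16.4
position: [0.5111, -0.1831, 0.0538]
tool_rot: [[-0.991, 0.137, 0.001], [0.137, 0.991, -0.0], [-0.001, -0.0, -1.0]]
ft_force: [0.3, 0.9, 0.7]
grip_width: 0.0005
tcp in rail mm 144.51594777020688 -43.90575139219016
16.4 [ 0.511 -0.183  0.054] w 0.0004607304964255954 F [0.281 0.914 0.674] 
 units [-0.118 -0.11   0.016] rot units [-0.001  0.01   0.002]
```

View pics/s16.png

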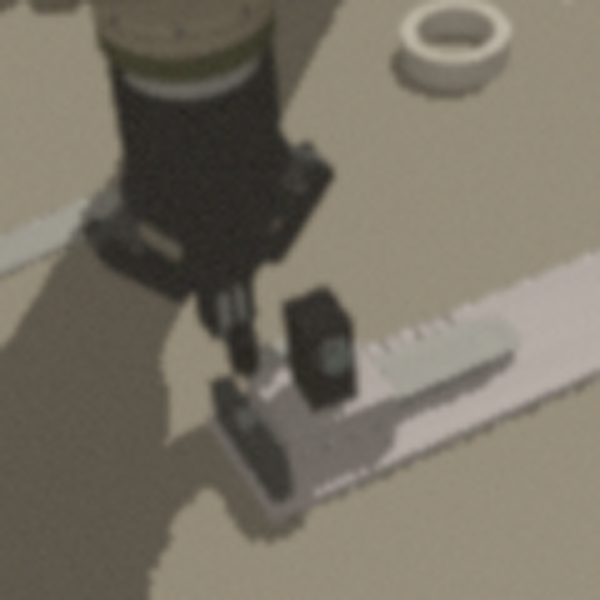

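Knob is being pushed round (crop 243,355), so I'll keep pushing to +y until it reaches the stop.

```bash
python3 -m pendant '[0,-0.08,-0.06,0,0,0,0, 0,-0.06,0,0,0,0,0, 0,0,0,0,0,0,0]'; python3 -m pendant '[0,-0.06,0,0,0,0,0, 0,0,0,0,0,0,0]';python3 -m pendant '[0,-0.06,0,0,0,0,0, 0,0,0,0,0,0,0]'; python3 -c "
from go import *
rail(.150,-.038,.053)
snap('scene','s17',(225,150,345,270),5)"
```

```text
time_s: 16.75
position: [0.5166, -0.1873, 0.0538]
tool_rot: [[-0.99, 0.138, 0.0], [0.138, 0.99, -0.0], [-0.0, -0.0, -1.0]]
ft_force: [0.0, -0.1, 0.1]
grip_width: -0.0003
time_s: 16.95
position: [0.5186, -0.1876, 0.0537]
tool_rot: [[-0.991, 0.137, -0.002], [0.137, 0.991, 0.0], [0.002, -0.0, -1.0]]
ft_force: [-4.9, -1.5, 1.8]
grip_width: 0.0001
time_s: 17.15
position: [0.5191, -0.1877, 0.0535]
tool_rot: [[-0.991, 0.137, -0.008], [0.137, 0.991, 0.001], [0.008, 0.0, -1.0]]
ft_force: [-16.7, -2.2, 7.6]
grip_width: 0.0002
tcp in rail mm 147.95304896034105 -35.30925043106605
17.15 [ 0.519 -0.188  0.054] w 0.00020626079880427134 F [-16.658  -2.151   7.565] 
 units [ 0.054 -0.041  0.011] rot units [ 0.002 -0.059  0.   ]
```

View pics/s17.png

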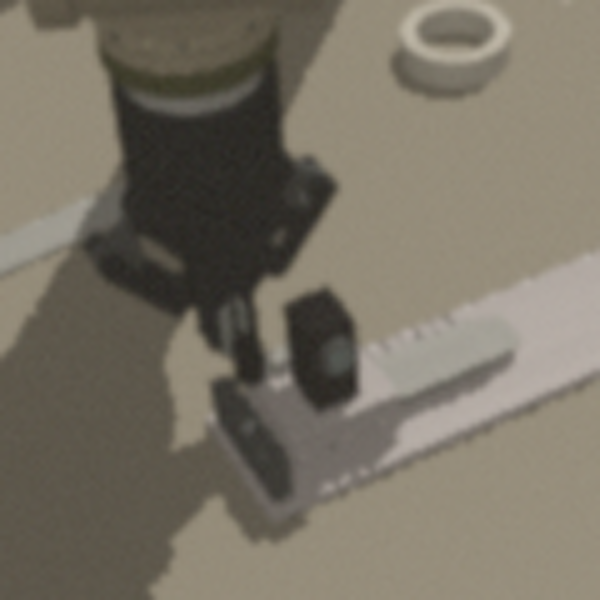

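```bash
python3 -m pendant '[0,0.2,0,0,0,0,0, 0,0.3,0,0,0,0,0, 0,0.3,0,-0.3,0,0,0, 0,0.3,0,-0.7,0,0,0, 0,0.3,0.4,-0.7,0,0,0, 0,0.3,0.6,-0.7,0,0,0, 0,0.3,0.6,0,0,0,0, 0,0.3,0.6,0,0,0,0, 0,0.3,0.6,0,0,0,0, 0,0,0.4,0,0,0,0, 0,0,0,0,0,0,0]'; python3 -c "
from go import *
from icp import *
d=snap('scene','s18',(225,150,345,270),5)
t=snap('top','t18');crop('t18','t18c',(170,150,450,270),2.8)
snap('scene','s18f')
x=np.array([np.cos(-1.7084),np.sin(-1.7084)])
p=np.array([.5753,-.0464])+.12*x
L=rect(-.03,.03,-.028,.028,.044)+rect(-.013,.013,-.009,.021,.098)+[((-.02,-.019,.06),(.03,-.019,.06))]
overlay(d,L,(*p,-1.7087),'s18o',(235,190,325,255),8)
"
```

```text
time_s: 18.3
position: [0.4153, -0.0098, 0.1742]
tool_rot: [[-0.991, 0.135, 0.001], [0.135, 0.991, 0.0], [-0.001, 0.0, -1.0]]
ft_force: [0.9, 0.1, -0.3]
grip_width: 0.0001
```

View pics/s18o.png

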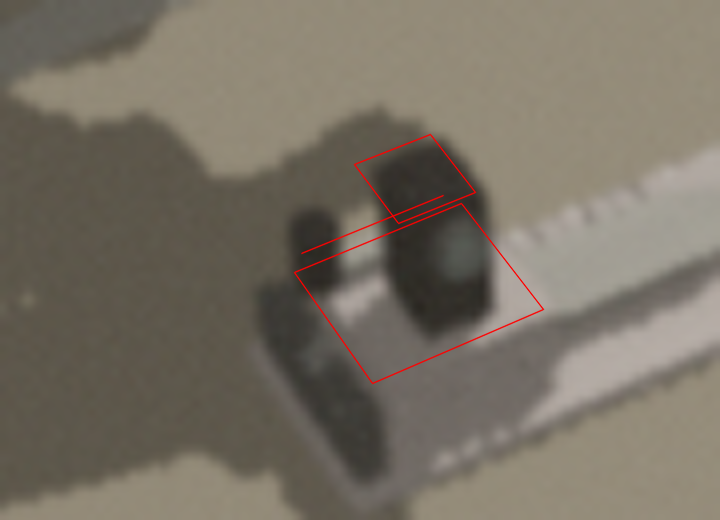

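View pics/t18c.png

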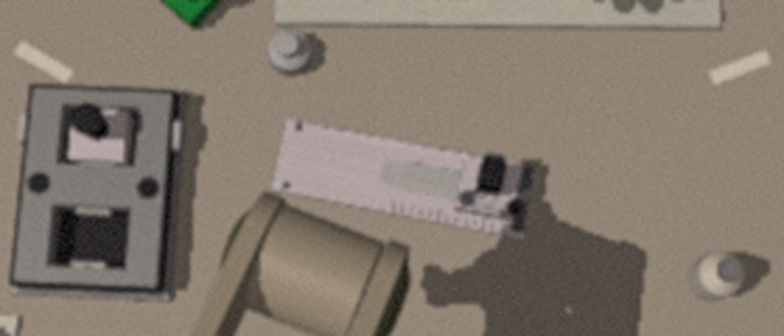

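View pics/s18f.png

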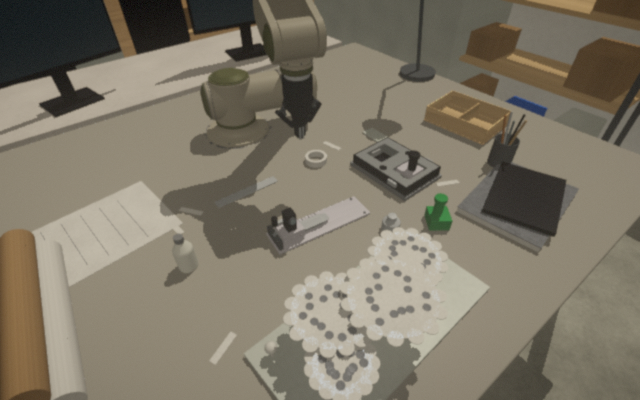

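```bash
python3 -c "
from h import *
a=np.load('s12.npz')['frame'];d=np.load('s18.npz');b=d['frame']
x=np.array([np.cos(-1.7084),np.sin(-1.7084),0]);y=np.array([-x[1],x[0],0])
c=np.array([.5744,-.046,.07])+.12*x+.006*y
q=proj(d,[c,c-.001*x,c+.001*y,c+[0,0,.001]]); J=(q[1:]-q[0]); print('px/mm -x,+y,+z',J.round(3).tolist())
u,v=map(int,q[0])
for (u0,v0,w,h) in ((282,205,15,28),(283,205,12,14),(284,218,16,16)):
  A=cv2.resize(a[v0:v0+h,u0:u0+w],None,fx=8,fy=8,interpolation=cv2.INTER_CUBIC)
  B=cv2.resize(b[v0-4:v0+h+4,u0-4:u0+w+4],None,fx=8,fy=8,interpolation=cv2.INTER_CUBIC)
  r=cv2.matchTemplate(B,A,cv2.TM_CCOEFF_NORMED);_,m,_,l=cv2.minMaxLoc(r); print(m,l[0]/8-4,l[1]/8-4)
"
python3 -c "
import sys;sys.path.insert(0,'.')
from h import *
import cv2
A=cv2.imread('pics/s12o.png')
crop('s12','e12',(250,190,320,245),5.5);crop('s18','e18',(250,190,320,245),5.5)
cv2.imwrite('pics/e.png',np.hstack([cv2.imread('pics/e12.png'),cv2.imread('pics/e18.png')]))"
```

```text
px/mm -x,+y,+z [[0.359, -0.149], [0.184, 0.244], [-0.028, -0.286]]
0.9739635586738586 1.75 -0.5
0.9609185457229614 1.5 -0.75
0.9950768947601318 1.875 -0.25
```

View pics/e.png

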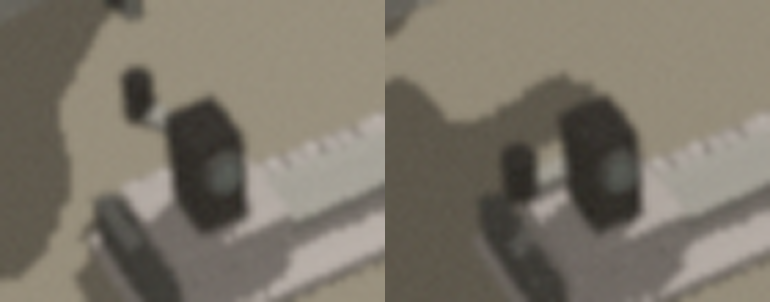

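The clamp is tight, but swinging it pulled the head about 4 mm back from the stop. That is inside tolerance, but not fully home. I'll nudge the block back with closed fingers.

```bash
python3 -c "
from go import *
rail(.075,.006,.056)"
```

```text
tcp in rail mm -11.76485731054493 -161.80832987447567
18.45 [ 0.416 -0.012  0.174] w 3.9686302289506366e-05 F [ 0.587  0.654 -0.695] 
 units [-3.355 -1.733  2.36 ] rot units [-0.001  0.005 -0.003]
```

```bash
python3 -m pendant '[0,-0.3,-0.2,0,0,0,0, 0,-0.6,-0.3,0,0,0,0, 0,-0.8,-0.4,0,0,0,0, 0,-0.8,-0.4,0,0,0,0, 0,-0.6,-0.3,0,0,0,0, 0,-0.25,-0.13,0,0,0,0, 0,0,0,0,0,0,0, 0,0,0,0.5,0,0,0, 0,0,0,0.8,0,0,0, 0,0,0,0.7,0,0,0, 0,0,0,0.36,0,0,0, 0,0,0,0,0,0,0]'; python3 -c "
from go import *
rail(.085,.006,.056)
snap('scene','s19',(225,150,345,270),5)"
```

```text
time_s: 19.65
position: [0.5682, -0.1204, 0.0545]
tool_rot: [[-0.99, 0.138, -0.002], [0.138, 0.99, 0.001], [0.002, 0.001, -1.0]]
ft_force: [0.3, -0.1, 0.1]
grip_width: 0.0001
tcp in rail mm 74.50155389887985 4.104231026574173
19.65 [ 0.568 -0.12   0.054] w 0.00013457668750318575 F [ 0.282 -0.147  0.129] 
 units [-0.038 -0.21  -0.031] rot units [ 0.004 -0.017 -0.006]
```

View pics/s19.png

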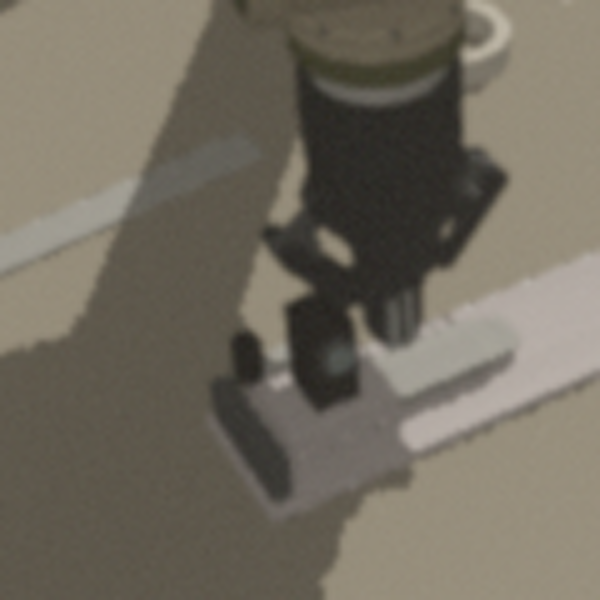

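```bash
python3 -m pendant '[0,-0.04,-0.15,0,0,0,0, 0,0,-0.1,0,0,0,0, 0,0,0,0,0,0,0]'; for i in 1 2; do python3 -m pendant '[0,0,-0.06,0,0,0,0, 0,0,0,0,0,0,0]'; done
```

```text
time_s: 20.0
position: [0.5694, -0.1325, 0.0574]
tool_rot: [[-0.99, 0.138, 0.001], [0.138, 0.99, 0.002], [-0.0, 0.002, -1.0]]
ft_force: [-3.0, 8.6, 10.9]
grip_width: 0.0001
time_s: 20.2
position: [0.569, -0.1348, 0.0579]
tool_rot: [[-0.99, 0.138, 0.001], [0.138, 0.99, 0.002], [-0.001, 0.002, -1.0]]
ft_force: [-4.9, 12.9, 15.4]
grip_width: -0.0001
time_s: 20.4
position: [0.5685, -0.137, 0.0584]
tool_rot: [[-0.991, 0.137, 0.001], [0.137, 0.991, 0.003], [-0.001, 0.003, -1.0]]
ft_force: [-6.9, 16.9, 20.9]
grip_width: 0.0002
```

```bash
python3 -c "
from go import *
rail(.085,.006,.056)
d=snap('scene','s20',(240,170,340,260),7)"
```

```text
tcp in rail mm 90.9008476078339 6.662432636752023
20.4 [ 0.569 -0.137  0.058] w 0.00020195821121073067 F [-6.875 16.921 20.905] 
 units [0.013 0.118 0.049] rot units [ 0.023  0.004 -0.001]
```

View pics/s20.png

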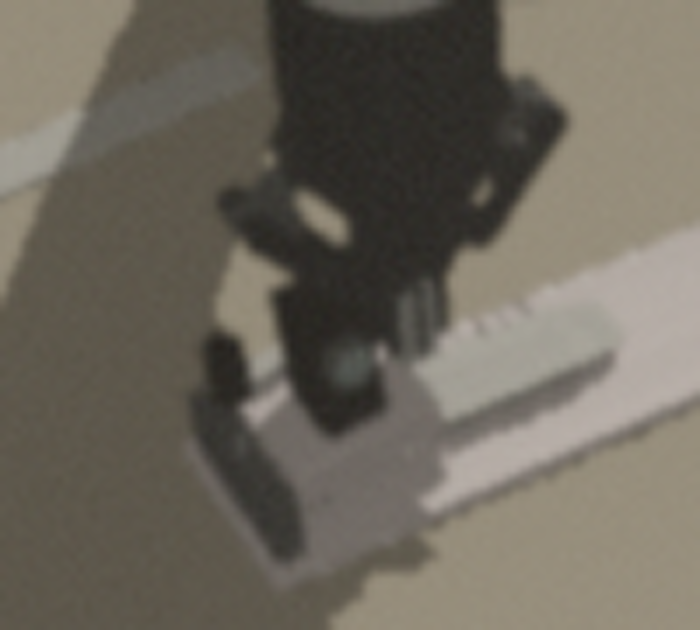

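```bash
python3 -m pendant '[0,0,0.15,0,0,0,0, 0,0,0.1,0,0,0,0, 0,0,0,-0.25,0,0,0, 0,0,0,-0.25,0,0,0, 0,0,0,0,0,0,0]'; cat > sh.py <<'E'
from h import *
import sys
def shift(t):
  a=np.load('s12.npz')['frame'];b=np.load(t+'.npz')['frame']
  J=np.array([[.359,.184],[-.149,.244]])
  for (u0,v0,w,h) in ((282,205,15,28),(284,218,16,16)):
    A=cv2.resize(a[v0:v0+h,u0:u0+w],None,fx=8,fy=8,interpolation=cv2.INTER_CUBIC)
    B=cv2.resize(b[v0-4:v0+h+4,u0-4:u0+w+4],None,fx=8,fy=8,interpolation=cv2.INTER_CUBIC)
    r=cv2.matchTemplate(B,A,cv2.TM_CCOEFF_NORMED);_,m,_,l=cv2.minMaxLoc(r); s=np.array([l[0]/8-4,l[1]/8-4]); print(m,s,'mm back,+y',np.linalg.solve(J,s))
E
python3 -c "
from go import *
rail(.085,.006,.085)
d=snap('scene','s21',(240,170,340,260),7)
from sh import shift
shift('s19');shift('s21')"
```

```text
time_s: 20.95
position: [0.5717, -0.1275, 0.0832]
tool_rot: [[-0.99, 0.138, 0.004], [0.138, 0.99, -0.002], [-0.004, -0.001, -1.0]]
ft_force: [0.5, 0.3, 0.3]
grip_width: 0.0001
tcp in rail mm 81.06899615459514 8.450177670825857
20.95 [ 0.572 -0.127  0.083] w 8.363789407839732e-05 F [0.536 0.277 0.322] 
 units [ 0.049 -0.079 -0.035] rot units [-0.01   0.03  -0.005]
0.63350510597229 [1.75  0.125] mm back,+y [3.513 2.657]
0.9111636877059937 [ 2.125 -0.5  ] mm back,+y [5.308 1.192]
0.9036102294921875 [1.125 0.   ] mm back,+y [2.387 1.457]
0.9377111792564392 [ 1.5   -0.625] mm back,+y [ 4.182 -0.008]
```

View pics/s21.png

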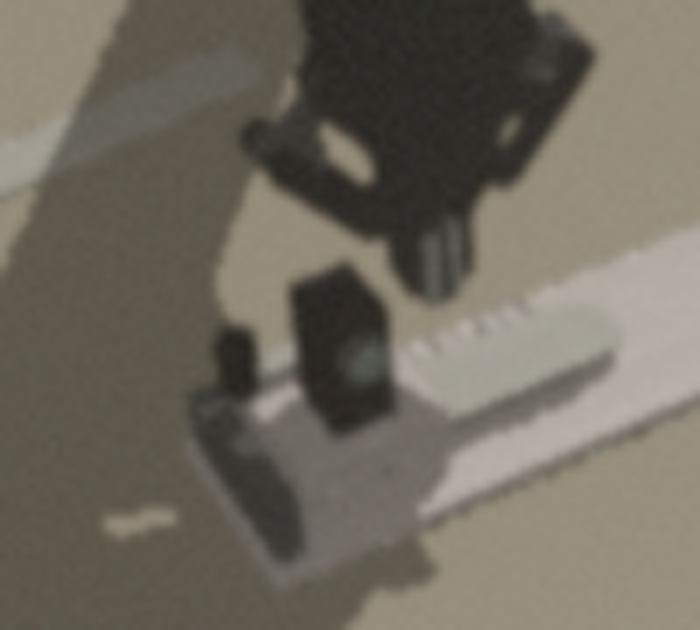

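```bash
python3 -m pendant '[0,0.03,-0.12,0,0,0,0, 0,0,-0.1,0,0,0,0, 0,0,0,0,0,0,0]'; for i in 1 2; do python3 -m pendant '[0,0,-0.05,0,0,0,0, 0,0,0,0,0,0,0]'; done
```

```text
time_s: 21.3
position: [0.5673, -0.1379, 0.0804]
tool_rot: [[-0.99, 0.139, -0.001], [0.139, 0.99, 0.001], [0.001, 0.0, -1.0]]
ft_force: [-0.1, 1.0, -1.6]
grip_width: -0.0001
time_s: 21.5
position: [0.5672, -0.1398, 0.0806]
tool_rot: [[-0.99, 0.138, -0.0], [0.138, 0.99, 0.0], [0.0, 0.0, -1.0]]
ft_force: [0.1, 1.8, -0.6]
grip_width: -0.0
time_s: 21.7
position: [0.5668, -0.1415, 0.081]
tool_rot: [[-0.991, 0.137, -0.0], [0.137, 0.991, 0.001], [0.001, 0.001, -1.0]]
ft_force: [-0.5, 5.3, 3.7]
grip_width: 0.0003
```

```bash
for i in 1 2 3; do python3 -m pendant '[0,0,-0.04,0,0,0,0, 0,0,0,0,0,0,0]'; done; python3 -c "
from go import *
rail(.085,.006,.085)
d=snap('scene','s22',(240,170,340,260),7)"
```

```text
time_s: 21.9
position: [0.5666, -0.1431, 0.0813]
tool_rot: [[-0.991, 0.137, 0.0], [0.137, 0.991, 0.002], [0.0, 0.002, -1.0]]
ft_force: [-1.1, 8.0, 5.6]
grip_width: 0.0
time_s: 22.1
position: [0.5664, -0.144, 0.0816]
tool_rot: [[-0.991, 0.137, 0.0], [0.137, 0.991, 0.004], [0.0, 0.004, -1.0]]
ft_force: [-1.7, 13.3, 8.7]
grip_width: -0.0004
time_s: 22.3
position: [0.5662, -0.1445, 0.0817]
tool_rot: [[-0.991, 0.137, 0.001], [0.137, 0.991, 0.006], [0.0, 0.006, -1.0]]
ft_force: [0.4, 19.9, 11.9]
grip_width: -0.0002
tcp in rail mm 98.68507897377546 5.395084664595755
22.3 [ 0.566 -0.144  0.082] w -0.00020929097312897527 F [ 0.356 19.872 11.897] 
 units [-0.012  0.274 -0.064] rot units [ 0.043 -0.002  0.003]
```

View pics/s22.png

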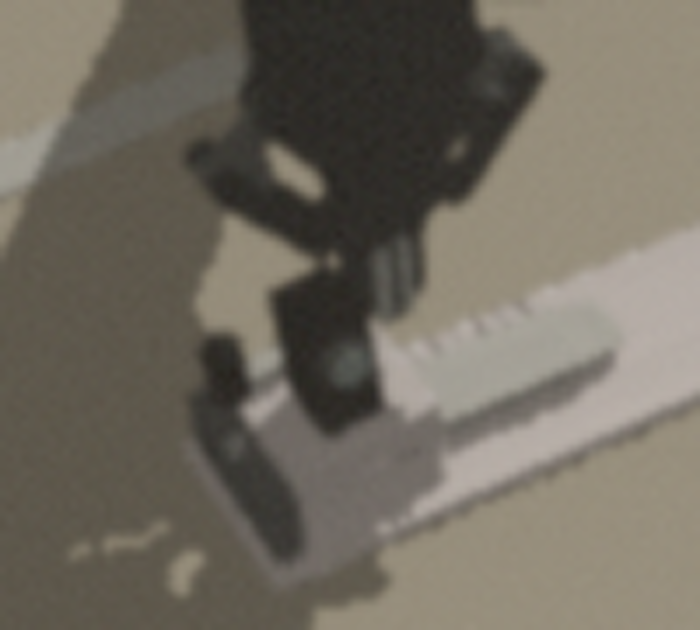

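```bash
python3 -m pendant '[0,0,0.1,0,0,0,0, 0,0,0.3,0,0,0,0, 0,0,0.3,-0.4,0,0,0, 0,0.3,0.3,-0.7,0,0,0, 0,0.6,0.3,-0.6,0,0,0, 0,0.8,0.4,0,0,0,0, 0,0.8,0.4,0,0,0,0, 0,0.8,0.4,0,0,0,0, 0,0.4,0.2,0,0,0,0, 0,0,0,0,0,0,0]'; python3 -c "
from go import *
from sh import shift
rail(.085,.006,.085)
d=snap('scene','s23',(240,170,340,260),7)
shift('s18');shift('s23')
snap('top','t23');crop('t23','t23c',(280,170,380,260),7)"
```

```text
time_s: 23.35
position: [0.3993, 0.0127, 0.166]
tool_rot: [[-0.991, 0.136, -0.001], [0.136, 0.991, -0.0], [0.0, -0.0, -1.0]]
ft_force: [-0.5, -0.4, 0.2]
grip_width: -0.0002
tcp in rail mm -34.09564958660025 -181.51747332931873
23.35 [0.399 0.013 0.166] w -0.0001739513603201493 F [-0.473 -0.394  0.235] 
 units [-3.748 -2.387  1.619] rot units [-0.002 -0.003  0.01 ]
0.9739635586738586 [ 1.75 -0.5 ] mm back,+y [4.513 0.706]
0.9950768947601318 [ 1.875 -0.25 ] mm back,+y [4.378 1.649]
0.967764139175415 [ 1.125 -0.25 ] mm back,+y [2.787 0.677]
0.9959510564804077 [ 1.125 -0.375] mm back,+y [2.987 0.287]
```

View pics/s23.png

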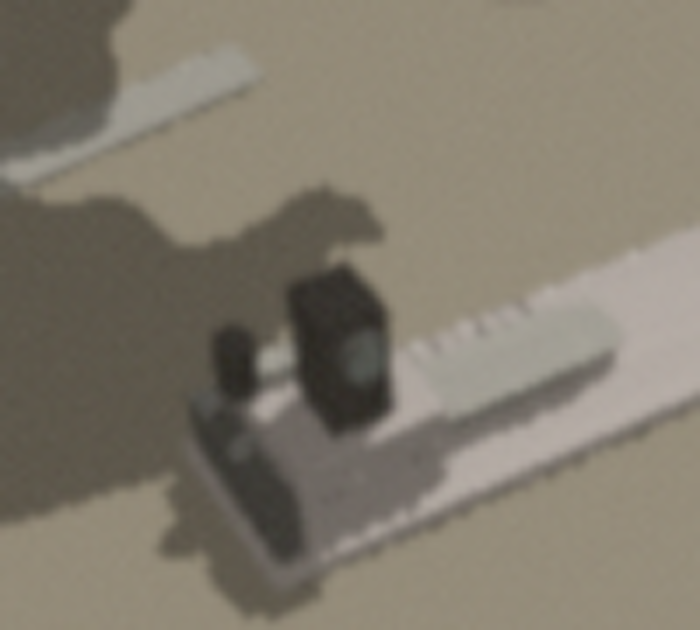

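View pics/t23c.png

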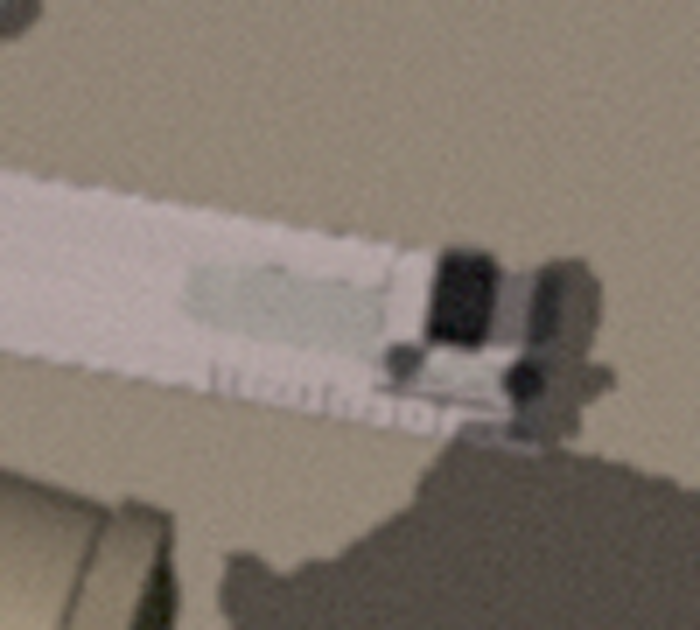

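```bash
python3 -c "
from icp import *
d=np.load('t23.npz'); s=np.load('s23.npz'); a=np.load('s12.npz')
zt=.098
# fit block top rect + carrier top visible edges, per view
L=rect(-.013,.013,-.009,.021,zt)
LT=L+[((-.03,-.028,.044),(-.03,.028,.044))]
x=np.array([np.cos(-1.7084),np.sin(-1.7084)]);y=np.array([-x[1],x[0]])
for nm,v,o,ll in(('T',d,(.5736,-.0456),LT),('s23',s,(.5753,-.0464),L),('s12',a,(.5753,-.0464),L)):
  o=np.array(o); p0=(*(o+.117*x),-1.7084)
  r=fit({'V':ll},p0,{'V':v},r=2.5); q=r[0][:2]-o; print(nm,'rail',q@x*1e3,q@y*1e3,r[0][2]+1.7084,r[1:])
o=np.array([.5736,-.0456])
overlay(d,rect(-.03,.03,-.028,.028,.044)+L+[((.03,-.04,.036),(.03,.04,.036))],(*(o+.12*x),-1.7076),'t23o',(300,190,370,250),10)
"
```

```text
T rail 118.19328654448672 -2.0227178707076487 0.1199492738460437 (np.float64(0.4458016627823956), 178)
s23 rail 120.07218449959657 4.916721527759899 -0.14642548866700866 (np.float64(0.4074194653702211), 132)
s12 rail 122.49156304844847 4.141616306112251 -0.16788258248346155 (np.float64(0.41728665151266475), 132)
```

View pics/t23o.png

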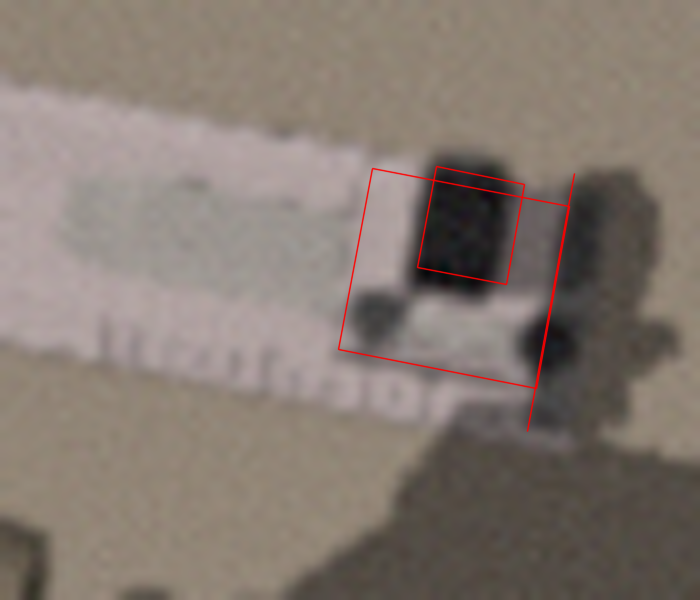

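```bash
python3 -c "
from h import *
print(close_job())"
```

```text
the job is handed in; nothing more can be done
None
```

I handed the job in at about 23 s of the 72 s. The head is on the rail with its clamp tight. By image measurement it sits 0–4 mm short of the stop face, within the 8 mm allowed.

**What I did**
- **Pulling out:** I gripped the head by its square block and worked it out with strokes of about ±9 mm along x, climbing a few mm each time. The upward pull stayed near 8 N at the checks, and the case showed no lift in the pictures.
- **Onto the rail:** I set it on the bare plate with the lens towards the model. I then slid it on from the open end until it pressed on the stop (20 N, no further movement).
- **Clamping:** I let go and pushed the lever round with closed fingers until it pressed on its stop (17 N).
- **Nudging back:** Clamping pulled the head about 4 mm back from the stop, so I nudged it back along the rail. The first try caught the gripper linkage on the block (about 28 N at the wrist), so I backed off and repeated it higher up.

**Last checks**
- **Position along the rail:** The measurements disagree slightly. Rough edge fits put the head at 118–120 mm along the rail. Matching pictures from before and after clamping puts it about 3 mm back from its first home position. All of these lie within the allowed 112–128 mm.
- **Sideways position and angle:** The fits were poor: −2 to +5 mm sideways, with yaw errors of more than 0.1 rad that differed in sign between the two cameras. I relied on the groove's 2 mm clearance instead, which keeps both within limits.
- **Everything else:** The lever lies along the rail. The case is down with the weight in it, the glue bottle is upright, and the robot was clear of everything.

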